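# Add the last slotted disc for a trim-tab balance check

## Task

Finish loading the trim tab's balance hanger: slide the thick brass 200 g disc sideways onto the hanger's stem above the thin steel disc already there and press it home with a few newtons until the end of its slot bears on the stem; only then turn it so that its slot opens to the opposite side from the thin disc's slot, and let go of it so that the tab floats level. Work by feel: the delicate pivots stand no more than 7 N against the stem, so never force or pinch the disc there, set it down gently instead of dropping it, and leave the thin disc on the hanger and everything else on the bench where it is.

Things in the scene. Friction and masses are not known exactly. Their poses are not given: they have to be found in the camera images.
- disc200: the disc to add: brass slotted mass, 200 g, 50 mm across, 13 mm thick, lying flat on the 3 mm mat. Origin: centre of its underside, z up. Its slot runs along its own +x from the rim to just past the centre: 7.5 mm wide, flat-ended at x = -3.5 mm, mouth edges bevelled 2.5 mm. A bevelled mouth can find the stem from up to 3 mm off to the side
- disc200_slot (a point): middle of the mouth of the brass disc's slot, on the rim, 25 mm from its axis along its +x, half-way up its thickness
- disc100: the thin disc already on the hanger's foot: bright steel slotted mass, loose, 100 g, 50 mm across, 7 mm thick, with the same slot (open along its own +x) around the stem. Origin: centre of its underside. Its slot opens within 40 degrees of the hanger's +x
- disc100_slot (a point): middle of the mouth of the thin disc's slot, on the rim, 25 mm from its axis
- hanger: weight hanger screwed rigidly to the near end of the tab's balance arm; it does not swing. Origin: on the stem's axis at the upper face of the dark round foot (50 mm across, 6 mm thick), 64 mm above the mat at the start; z up the stem, a 6 mm rod. A nut (11 mm across) begins 43 mm above the foot, the arm's centre is at 52 mm, the stem ends at 64 mm. +x points along the arm to the tab, from the robot
- stand: fixed stand: origin on the mat below the stem, axes as the hanger's. The balance arm, a rod 8 mm thick, runs over the discs along +x to a clamp 115 mm from the stem, so a disc comes on from the -x side, and fingers around it turn about 55 degrees each way before they meet the arm. Posts 120 mm high at x = 140, y = +-275 mm carry the tab, 500 mm wide (y), 200 mm deep, 125 mm high
- tab (a joint): angle of the trim tab on its sprung flexure pivots, rad: 0 = tail down on its rests (the start; stem plumb), 0.04 = level, 0.08 = nose-down stop. The hanger, 140 mm from the pivots, sinks 5.6 mm from 0 to 0.04. At the start 1.6 N down on the hanger starts it moving, 2.0 N (the brass disc's weight) brings it level, 2.3 N takes it to the lower stop; sideways it is rigid and stands 7 N
- spare100: bystander: a second thin steel slotted disc, 100 g, 50 mm across, 7 mm thick, lying on the mat. Origin: centre of its underside
- tape: bystander: roll of blue tape lying flat, 94 mm across, 24 mm high. Origin: centre of its underside
- spray_can: bystander: spray can, 58 mm across, 170 mm high. Origin: centre of its underside
- screwdriver: bystander: screwdriver with an orange handle, 170 mm long, 26 mm thick, lying on the mat. Origin: under its middle, its x axis along its blade

How it is judged:
By the outcome, as a careful person would: the job done as asked, in the order asked, and still so for the second after the job is handed in, with the robot touching nothing.
It also fails if it takes over 72 s, if anything falls off the work surface, if the arm or the gripper's body presses on something with over 40 N, if the wrist force passes 120 N, or if a joint passes its speed limit or range.

## Robot

A 6-joint arm with a two-finger parallel gripper is mounted at the origin on the work surface. World frame = base frame: x ahead of the robot, y to its left, z up, the work surface at z = 0. Lengths are in mm, angles in rad, forces in N, time in s.
With the tool pointing down it reaches from about 350 to 925 mm from the base axis. Payload 6.4 kg.
Tool frame: the origin (TCP) lies at the very end of the fingers, on their centre line; the grasp point (between the pads) lies 19 mm behind it; z points along the fingers, y is the direction in which the jaws open and shut (so a half turn about z gives the same grasp; the last joint's range is limited). The gripper opens to 85 mm and grips with 20 to 120 N. Pads are 22 mm wide; open, the fingers measure 114 mm over their backs; the gripper's body (76 mm by 85 mm) begins 54 mm behind the grasp point. The pads swing forward as they close: fully open they stand 13 mm farther back than shut.
Start: joints at [-1.467, 0.245, 1.558, -0, 1.339, -0.174], TCP at [178.261, -625.09, 231.29] pointing down, gripper open.
Joint ranges: [-3.13, 3.13], [-1.02, 2.26], [0.13, 2.54], [-0.95, 4.09], [0.21, 2.88], [-2.74, 2.74]. Speed limits (rad/s): [2.57, 2.57, 3.14, 3.14, 3.14, 3.14].

## Interface

Orientations are given as a 3x3 rotation matrix whose columns are the frame's x, y, z axes.
In Python, from cell import telemetry, capture, ticket, find_in, pinpoint gives the robot as it stands.
- The arm moves only by the tool step_arm, never from a script. Its argument "motion" is a list that holds one entry, the list of rows, each a list of 5 numbers: the finger opening in cm, from 0 to 8.54, then the shift along the tool's x, y, z in cm, then the turn about the tool's z in rad. In form: [[[claw, x, y, z, yaw], ...]]. A call has 1 to 10 rows; each row is the pose to reach, as a shift and turn from the pose commanded when the call began, along the tool's axes at that moment; what a row does not reach only later rows make up. A row lasts 1/12 s, in which the tool goes at most 41.7 mm and 7.16 degrees, less where a joint would pass 70% of its speed; a pose out of reach is approached as far as the arm can. A call with a gripper value outside its range is refused whole. The fingers move at their own pace and stop on an object; "grip_force" is the grip in N (left out, the last holds). Time passes only in rows, so rows that repeat a pose let the fingers close. It gives the time, the measured TCP pose, the force and the opening at its end, in the units of the state.
- telemetry.get_obs(): the state, without advancing time (a new reading comes with each control period).
- capture(name): name is "scene" or "top" or "wrist"; returns a dict with "color" (384x512x3 uint8, blue, green, red), "range_z" (384x512 float32, mm along the optical axis (not along the pixel's ray), 0 where there is no reading), "mtx" (3x3 intrinsics, pixels), "dist_coeffs" ([k1, k2, p1, p2, k3] as OpenCV has them; the pictures are not rectified), "rvec" (rotation vector, rad) and "tvec" (3), from world to camera coordinates, as OpenCV has them; the wrist camera has in their place "hand_eye" (4x4, takes a point from camera to tool coordinates, whose origin is the TCP and whose axes are the flange's). Camera axes: x right, y down, z forward; pixel columns grow to the right and rows downward; lengths in mm; the calibration is good to about 2 mm. A picture is of the moment at which its call begins: read the wrist's pose just before it.
- ticket.job_done(): hands the job in, once; it reports no verdict.
Trained networks look in a picture, given as the dict that the camera call returned (one of the last four; its "shot" number tells which), for a name from the list of things; names that differ only in an ending like _2 or _b are one class to them, and where a whole thing is asked for, a point or a joint stands for the part that bears it (a point fixed in the world has none). Each returns a list of dicts, best first, with "score" (0 to 1); they miss things now and then, are a little off and sometimes report something else, mostly with a low value. They report only what shows in the picture. A call takes as long as a camera call.
- find_in(picture, thing): "location" ([x, y, z] in mm, in world coordinates, good to about 4 mm: the middle of the surface that is visible of it).
- pinpoint(picture, thing): "location" ([x, y, z] in mm, in world coordinates, good to about 4 mm: a listed point, or the origin of a listed thing).
The state is a dict: "time": time; "joint_positions": joint angles; "qvel": joint speeds; "joint_efforts": joint torques, N m; "ee_pos": TCP position; "ee_rot": TCP orientation; "force": force on the tool from outside, world axes, zero at the start; "torque": the same for the moment, N m; "gripper_width": opening from 0.0 (shut) to 1.0 (fully open).
Only numpy, scipy, OpenCV 4.12 (cv2) and the standard library are available. Lean on these libraries where they do the work, as an engineer would, in place of code of your own. Each camera call takes 0.05 s, during which the arm holds its last target.

## Working session

There is one attempt and no reset: what is moved stays moved. The work goes in short steps, Python scripts to look and compute and a tool call to move; the robot and the scene stay as the last step left them, time stands still between calls to the robot, and variables do not carry over. Pictures are saved under pics/ and viewed, and the job is handed in when it is done.

Besides the shell and the picture viewer there is one more tool, called after "Call:" as name([rows], argument=value, ...), one row to a line, values as JSON. step_arm: Moves the arm, as the interface text tells. Its arguments: {"type":"object","properties":{"motion":{"type":"array"},"grip_force":{"type":"number"}},"required":["motion"]}

```bash
ls; mkdir -p pics; cat > h.py <<'E'
import numpy as np, cv2
from cell import telemetry, capture, ticket, find_in, pinpoint
def T(p):
    R=cv2.Rodrigues(np.array(p['rvec'],float))[0]; t=np.array(p['tvec'],float).ravel(); return R,t
def world(p,u,v,obs=None,z=None):
    d=cv2.undistortPoints(np.array([[[u,v]]],float),np.array(p['mtx']),np.array(p['dist_coeffs']))[0,0]
    ray=np.array([d[0],d[1],1.])
    if 'rvec' in p and p['rvec'] is not None:
        R,t=T(p); Rw=R.T; c=-R.T@t
    else:
        H=np.array(p['hand_eye']); Re=np.array(obs['ee_rot']); Rw=Re@H[:3,:3]; c=Re@H[:3,3]+np.array(obs['ee_pos'])
    if z is None:
        return c+Rw@(ray*p['range_z'][int(v),int(u)])
    r=Rw@ray; return c+r*(z-c[2])/r[2]
E
python3 - <<'E'
from h import *
o=telemetry.get_obs(); print(o)
for n in ['scene','top']:
    p=capture(n); cv2.imwrite(f'pics/{n}0.png',p['color'])
    for t in ['disc200','disc200_slot','disc100','disc100_slot','hanger','stand','spare100','tape','spray_can','screwdriver']:
        r=pinpoint(p,t); print(n,t,[(np.round(x['location'],1).tolist(),round(x['score'],2)) for x in r[:3]])
E
```

```text
pics
{'time': 0.0, 'joint_positions': array([-1.46709209e+00,  2.45813443e-01,  1.55899286e+00, -5.91364772e-06,
        1.33867666e+00, -1.74118837e-01]), 'qvel': array([ 0.0006285 ,  0.0006931 ,  0.00106987,  0.00189193, -0.00013618,
        0.00018785]), 'joint_efforts': array([-3.19009996e-03, -4.29496908e+01, -3.26133764e+01, -3.42307785e-04,
        5.28193574e-03, -6.67808081e-06]), 'ee_pos': array([ 178.20632969, -624.53004775,  230.19208187]), 'ee_rot': array([[ 9.61654424e-01,  2.74263974e-01, -2.01406723e-04],
       [ 2.74263859e-01, -9.61652641e-01,  1.87956461e-03],
       [ 3.21813553e-04, -1.86273021e-03, -9.99998213e-01]]), 'force': array([ 0.49568804,  0.43831825, -0.20452063]), 'torque': array([ 0.06385812, -0.02734821, -0.05885992]), 'gripper_width': 0.9982763012358827}
scene disc200 [([544.0, 43.1, 67.1], 0.48), ([434.3, -252.4, 1.7], 0.43)]
scene disc200_slot [([466.7, -258.6, 2.2], 0.71)]
scene disc100 [([544.0, 43.1, 67.1], 0.48), ([434.3, -252.4, 1.7], 0.43)]
scene disc100_slot [([567.1, 47.7, 69.8], 0.47)]
scene hanger [([537.4, 39.9, 63.2], 0.63)]
scene stand [([539.0, 39.0, 4.5], 0.72), ([542.2, 42.0, 67.7], 0.52)]
scene spare100 [([427.6, 230.7, 3.4], 0.52), ([387.6, 9.9, 5.8], 0.41)]
scene tape [([597.5, -448.9, 2.3], 0.8)]
scene spray_can [([576.7, 490.5, 6.3], 0.69)]
scene screwdriver [([388.7, 11.2, 8.2], 0.46), ([535.5, 40.3, 64.9], 0.42)]
top disc200 [([544.3, 43.0, 65.8], 0.64), ([438.1, -254.2, 3.8], 0.63)]
top disc200_slot [([467.1, -257.3, 7.9], 0.78)]
top disc100 [([544.3, 43.0, 65.8], 0.64), ([438.1, -254.2, 3.8], 0.63)]
top disc100_slot []
top hanger [([542.5, 40.9, 64.9], 0.47)]
top stand [([540.1, 39.7, 1.1], 0.59)]
top spare100 [([596.5, -449.8, 2.5], 0.59), ([424.4, 227.6, -1.3], 0.49)]
top tape [([596.8, -447.9, 2.8], 0.88)]
top spray_can [([574.0, 491.8, 0.0], 0.93)]
top screwdriver [([390.4, 12.8, 3.4], 0.82)]
```

View pics/scene0.png

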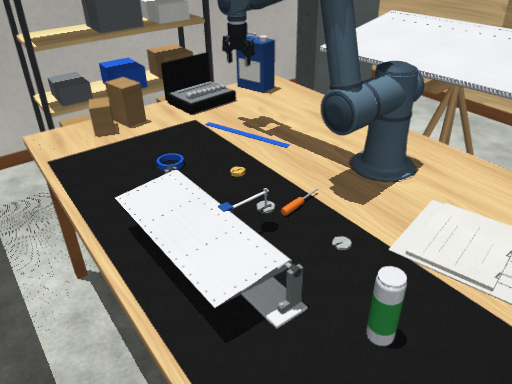

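View pics/top0.png

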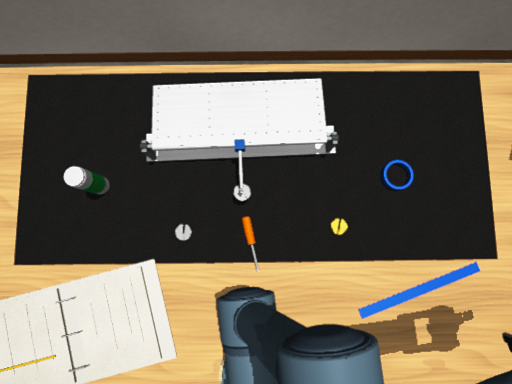

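The overhead picture shows the brass disc at about (339,227) with its slot towards +x. The hanger is at (242,192), the arm runs up to the blue clamp at (239,145), and the steel spare is at (183,232). Next I'll check the wrist camera's geometry.

```bash
python3 - <<'E'
from h import *
o=telemetry.get_obs();p=capture('wrist'); print(np.round(p['hand_eye'],3)); print(p['mtx'],p['dist_coeffs'])
R=o['ee_rot']; print(R.T@(np.array([437,-253,230])-o['ee_pos']))
p=capture('top')
for (u,v,z) in [(242,192,100),(239,145,119)]: print(world(p,u,v),world(p,u,v,z=z))
cv2.imwrite('pics/top_c.png',cv2.resize(p['color'][120:260,150:380],None,fx=3.4,fy=3.4,interpolation=cv2.INTER_CUBIC))
E
```

```text
[[-0.00000e+00 -9.61000e-01 -2.76000e-01  6.88360e+01]
 [ 1.00000e+00 -0.00000e+00  1.00000e-03 -1.09100e+00]
 [-1.00000e-03 -2.76000e-01  9.61000e-01 -1.42159e+02]
 [ 0.00000e+00  0.00000e+00  0.00000e+00  1.00000e+00]]
[[333.46906912   0.         252.60366628]
 [  0.         333.46906912 191.31825703]
 [  0.           0.           1.        ]] [-0.09074516  0.          0.          0.          0.        ]
[ 350.85579355 -286.86466938    1.31302265]
[533.4146505   40.1378126  120.94715226] [536.1955656   40.81153964 100.        ]
[666.73811624  47.3307338  130.69160822] [669.91961974  47.79762621 119.        ]
```

View pics/top_c.png

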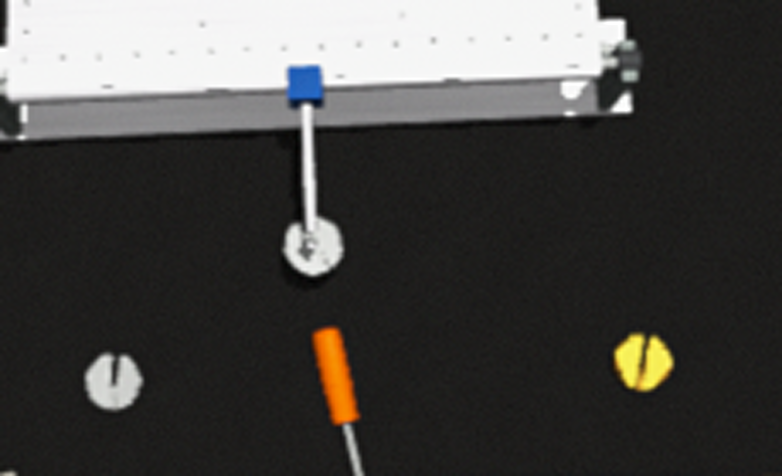

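Call:
step_arm([
  [[8.5,43,-59,8,-2.86],[8.5,43,-59,8,-2.86],[8.5,43,-59,8,-2.86],[8.5,43,-59,8,-2.86],[8.5,43,-59,8,-2.86],[8.5,43,-59,8,-2.86],[8.5,43,-59,8,-2.86],[8.5,43,-59,8,-2.86],[8.5,43,-59,8,-2.86],[8.5,43,-59,8,-2.86]],
])

```text
time: 2.03
ee_pos: [321.3, -234.6, 185.9]
ee_rot: [[0.038, 0.999, 0.001], [0.999, -0.038, -0.001], [-0.001, 0.001, -1.0]]
force: [0.4, -0.4, 0.1]
gripper_width: 0.993
```

```bash
cat >> h.py <<'E'
def info(target=None,head=None):
    o=telemetry.get_obs(); R=o['ee_rot']; h=np.degrees(np.arctan2(R[1,0],R[0,0]))
    print('t',round(o['time'],2),'pos',np.round(o['ee_pos'],2),'h',round(h,2),'F',np.round(o['force'],2),'g',round(o['gripper_width'],4),'q',np.round(o['joint_positions'],2))
    if target is not None:
        d=R.T@(np.array(target,float)-o['ee_pos'])/10
        print('shift cm',np.round(d,3),'yaw', None if head is None else round(np.radians((h-head+180)%360-180),4))
    return o
E
python3 - <<'E'
from h import *
info([430,60,150],180)
E
```

```text
t 2.03 pos [ 321.27 -234.56  185.91] h 87.84 F [ 0.44 -0.38  0.15] g 0.9929 q [-0.92 -0.35  2.21  0.    1.28 -0.88]
shift cm [29.848  9.751  3.577] yaw -1.6086
```

Call:
step_arm([
  [[8.5,29.8,9.8,3.6,-1.6],[8.5,29.8,9.8,3.6,-1.6],[8.5,29.8,9.8,3.6,-1.6],[8.5,29.8,9.8,3.6,-1.6],[8.5,29.8,9.8,3.6,-1.6],[8.5,29.8,9.8,3.6,-1.6],[8.5,29.8,9.8,3.6,-1.6],[8.5,29.8,9.8,3.6,-1.6],[8.5,29.8,9.8,3.6,-1.6],[8.5,29.8,9.8,3.6,-1.6]],
])

```text
time: 2.87
ee_pos: [431.9, 58.8, 149.8]
ee_rot: [[-0.938, 0.347, -0.0], [0.347, 0.938, 0.0], [0.0, -0.0, -1.0]]
force: [-0.1, -0.3, 0.4]
gripper_width: 0.995
```

Call:
step_arm([
  [[8.5,0,0,0,-0.35],[8.5,0,0,0,-0.35],[8.5,0,0,0,-0.35],[8.5,0,0,0,-0.35]],
])

```text
time: 3.2
ee_pos: [431.9, 57.3, 150.1]
ee_rot: [[-1.0, 0.012, 0.0], [0.012, 1.0, -0.0], [-0.0, -0.0, -1.0]]
force: [0.2, 0.0, 0.4]
gripper_width: 0.997
```

```bash
python3 - <<'E'
from h import *
o=info([430,60,150],180)
p=capture('wrist'); cv2.imwrite('pics/w1.png',cv2.resize(p['color'],None,fx=1.5,fy=1.5,interpolation=cv2.INTER_CUBIC))
for t in ['disc100','disc100_slot','hanger']:
    print(t,[(np.round(x['location'],1).tolist(),round(x['score'],2)) for x in pinpoint(p,t)[:3]])
E
```

```text
t 3.2 pos [431.87  57.26 150.08] h 179.31 F [0.2  0.03 0.38] g 0.9967 q [-0.13 -0.19  2.16 -0.    1.17 -1.69]
shift cm [0.191 0.272 0.008] yaw -0.0121
disc100 [([539.4, 42.5, 68.5], 0.74), ([561.1, 51.8, 69.6], 0.7)]
disc100_slot [([566.5, 52.5, 66.9], 0.58)]
hanger [([541.1, 42.1, 65.9], 0.78)]
```

View pics/w1.png

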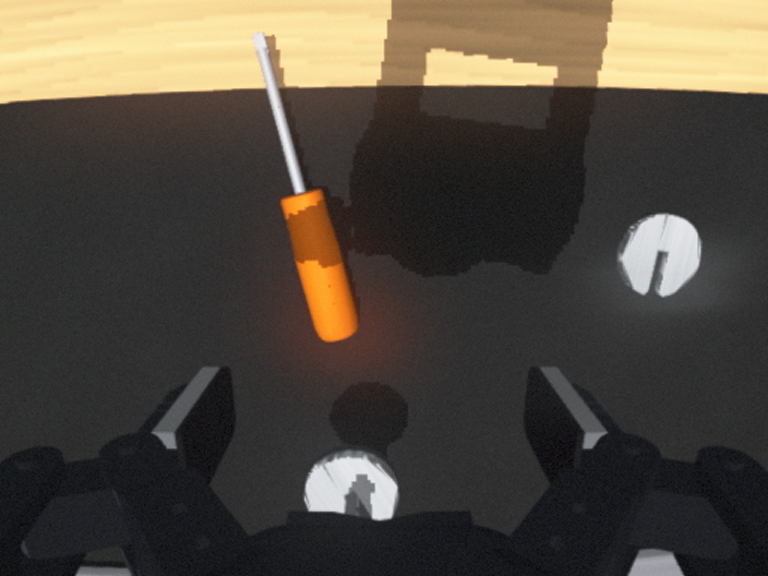

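The wrist picture shows the hanger disc at (350,485), partly hidden by the gripper body, and its slot seems near (360,495). I'll move in closer and to the side.

Call:
step_arm([
  [[8.5,-5.5,4.5,-1.5,0],[8.5,-5.5,4.5,-1.5,0],[8.5,-5.5,4.5,-1.5,0],[8.5,-5.5,4.5,-1.5,0]],
])

```text
time: 3.73
ee_pos: [488.2, 102.0, 165.3]
ee_rot: [[-1.0, 0.013, 0.0], [0.013, 1.0, -0.0], [-0.0, -0.0, -1.0]]
force: [0.4, -0.0, -0.6]
gripper_width: 0.997
```

```bash
python3 - <<'E'
from h import *
o=info()
p=capture('wrist'); cv2.imwrite('pics/w2.png',cv2.resize(p['color'],None,fx=1.5,fy=1.5,interpolation=cv2.INTER_CUBIC))
np.savez('w2.npz',**{k:v for k,v in p.items()},pos=o['ee_pos'],rot=o['ee_rot'])
for t in ['disc100','disc100_slot','hanger']:
    print(t,[(np.round(x['location'],1).tolist(),round(x['score'],2)) for x in pinpoint(p,t)[:3]])
E
```

```text
t 3.73 pos [488.24 101.97 165.26] h 179.23 F [ 0.39 -0.   -0.59] g 0.9973 q [-0.02 -0.04  1.99 -0.    1.19 -1.58]
disc100 [([538.5, 39.1, 66.1], 0.9)]
disc100_slot [([561.1, 50.0, 67.8], 0.7)]
hanger [([538.9, 44.9, 65.1], 0.72)]
```

View pics/w2.png

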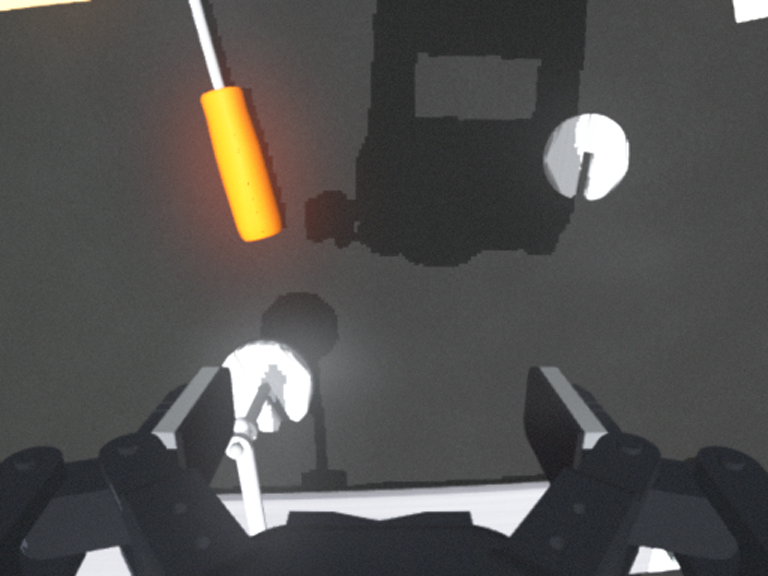

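The thin disc's slot shows as a dark gap running from the stem base near (270,390) to its mouth near (285,420). I'll enlarge this and measure it.

```bash
python3 - <<'E'
from h import *
p=dict(np.load('w2.npz')); o={'ee_pos':p['pos'],'ee_rot':p['rot']}
c=p['color'][215:310,125:245]; cv2.imwrite('pics/w2c.png',cv2.resize(c,None,fx=6.3,fy=6.3,interpolation=cv2.INTER_CUBIC))
E
```

```text
(no output)
```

View pics/w2c.png

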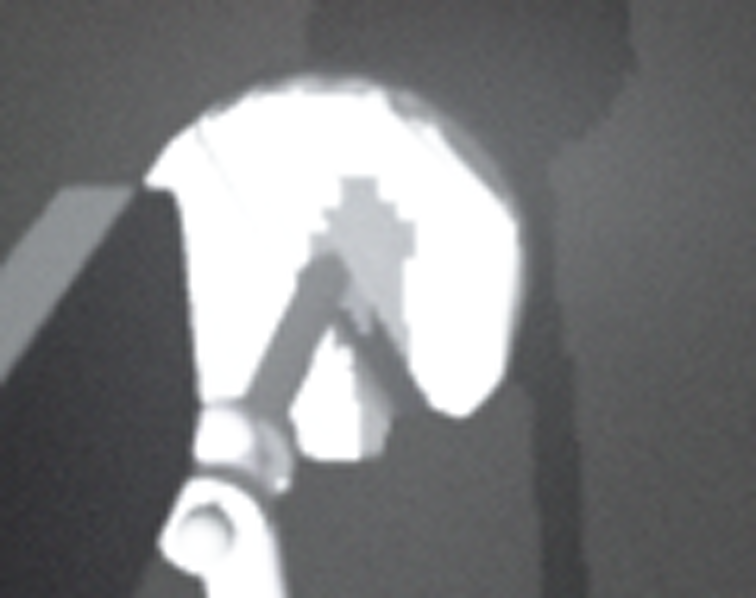

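```bash
python3 - <<'E'
from h import *
p=dict(np.load('w2.npz')); o={'ee_pos':p['pos'],'ee_rot':p['rot']}
def W(X,Y,z): return world(p,125+(X+.5)/6.3-.5,215+(Y+.5)/6.3-.5,o,z)
for n,X,Y,z in [('slotL in',345,330,74),('slotL out',392,410,74),('slotR in',378,322,74),('slotR out',425,402,74),('stembase',322,265,74),('rim',520,240,74),('rim',505,350,74),('rim',470,412,74),('rim',250,92,74),('rim',310,80,74),('rim',160,165,74),('rim',440,125,74),('nut',230,430,131),('armclampside',200,530,131)]:
    print(n,np.round(W(X,Y,z),1))
a=W(345,330,74);b=W(392,410,74);c=W(378,322,74);d=W(425,402,74)
print(np.degrees(np.arctan2(*(b-a)[1::-1])),np.degrees(np.arctan2(*(d-c)[1::-1])))
# depth-based check
for X,Y in [(250,150),(460,300),(350,450)]: print(world(p,125+X/6.3,215+Y/6.3,o))
m=(b+d)/2; P=np.array([W(*q,74)[:2] for q in [(520,240),(505,350),(250,92),(310,80),(160,165)]])
A=np.c_[2*P,np.ones(len(P))]; s=np.linalg.lstsq(A,(P**2).sum(1),rcond=None)[0]; print('circ',s[:2],np.sqrt(s[2]+s[0]**2+s[1]**2), 'mouth',m)
E
```

```text
slotL in [545.  44.  74.]
slotL out [556.4  49.1  74. ]
slotR in [543.9  48.3  74. ]
slotR out [555.3  53.4  74. ]
stembase [536.   41.9  74. ]
rim [532.8  66.7  74. ]
rim [547.9  64.   74. ]
rim [556.7  59.   74. ]
rim [512.9  35.1  74. ]
rim [511.4  42.5  74. ]
rim [522.5  23.   74. ]
rim [517.4  57.9  74. ]
nut [524.6  46.5 131. ]
armclampside [535.9  42.4 131. ]
23.920879100337572 24.16292828504608
[521.24637887  34.41635924  73.15273135]
[541.81886664  58.88566697  73.00075585]
[562.83726234  43.46071849  73.63862162]
circ [535.67705072  43.02824145] 24.084266252061575 mouth [555.84481391  51.23832445  74.        ]
```

Call:
step_arm([
  [[8.5,4.6,-35.6,3.5,-0.36],[8.5,4.6,-35.6,3.5,-0.36],[8.5,4.6,-35.6,3.5,-0.36],[8.5,4.6,-35.6,3.5,-0.36],[8.5,4.6,-35.6,3.5,-0.36],[8.5,4.6,-35.6,3.5,-0.36],[8.5,4.6,-35.6,3.5,-0.36],[8.5,4.6,-35.6,3.5,-0.36],[8.5,4.6,-35.6,3.5,-0.36],[8.5,4.6,-35.6,3.5,-0.36]],
])

```text
time: 4.77
ee_pos: [434.6, -259.6, 129.9]
ee_rot: [[-0.943, -0.332, 0.0], [-0.332, 0.943, -0.002], [0.001, -0.002, -1.0]]
force: [0.3, 0.4, 0.5]
gripper_width: 0.998
```

Call:
step_arm([
  [[8.5,0,0,0,0],[8.5,0,0,0,0]],
])

```text
time: 4.93
ee_pos: [435.7, -253.7, 129.6]
ee_rot: [[-0.941, -0.338, -0.001], [-0.338, 0.941, 0.001], [0.0, 0.001, -1.0]]
force: [0.4, 0.5, -0.1]
gripper_width: 0.998
```

```bash
python3 - <<'E'
from h import *
o=info()
p=capture('wrist'); cv2.imwrite('pics/w3.png',cv2.resize(p['color'],None,fx=1.5,fy=1.5,interpolation=cv2.INTER_CUBIC))
np.savez('w3.npz',**{k:v for k,v in p.items()},pos=o['ee_pos'],rot=o['ee_rot'])
for t in ['disc200','disc200_slot']:
    print(t,[(np.round(x['location'],1).tolist(),round(x['score'],2)) for x in pinpoint(p,t)[:3]])
hsv=cv2.cvtColor(p['color'],cv2.COLOR_BGR2HSV)
m=((hsv[...,1]>90)&(hsv[...,0]>15)&(hsv[...,0]<40)&(hsv[...,2]>60)).astype(np.uint8)
n,l,s,c=cv2.connectedComponentsWithStats(m); i=1+np.argmax(s[1:,4]); print(s[i],c[i])
cs,_=cv2.findContours((l==i).astype(np.uint8),cv2.RETR_EXTERNAL,cv2.CHAIN_APPROX_NONE); k=max(cs,key=len)
x,y,w,h=s[i][:4]; cv2.imwrite('pics/w3c.png',cv2.resize(p['color'][y-8:y+h+8,x-8:x+w+8],None,fx=7,fy=7,interpolation=cv2.INTER_CUBIC)); print(x-8,y-8)
E
```

```text
t 4.93 pos [ 435.73 -253.65  129.61] h -160.25 F [ 0.4   0.48 -0.06] g 0.9976 q [-0.75  0.02  2.    0.    1.12 -2.67]
disc200 [([442.2, -253.7, 3.1], 0.89)]
disc200_slot [([463.0, -265.4, 11.5], 0.86)]
[  141     0   371   148 15673] [438.21438142  59.85733427]Traceback (most recent call last):
  File "<stdin>", line 11, in <module>
cv2.error: OpenCV(4.12.0) /io/opencv/modules/imgproc/src/resize.cpp:4208: error: (-215:Assertion failed) !ssize.empty() in function 'resize'
```

View pics/w3.png

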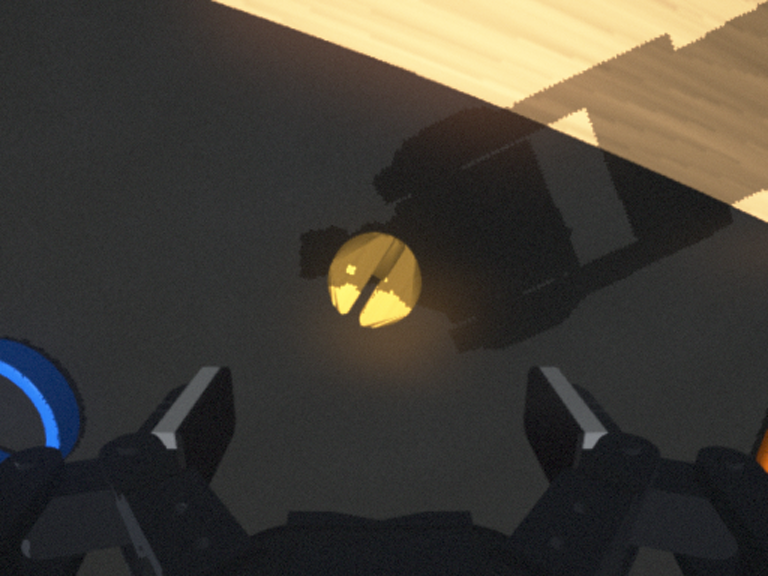

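```bash
python3 - <<'E'
from h import *
p=dict(np.load('w3.npz')); c=p['color'][145:228,205:295]
cv2.imwrite('pics/w3c.png',cv2.resize(np.clip(c.astype(float)*1.3,0,255).astype(np.uint8),None,fx=7,fy=7,interpolation=cv2.INTER_CUBIC))
E
```

```text
(no output)
```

View pics/w3c.png

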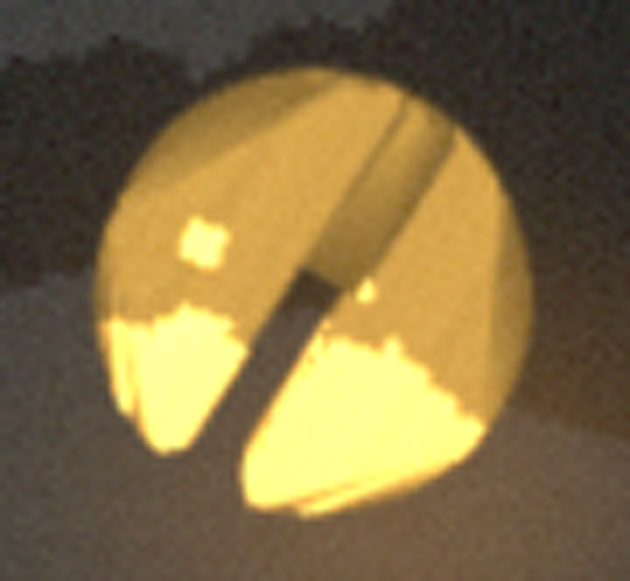

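The slot's flat end is at about (322,280) in the crop, and its mouth is at the lower left near (215,450). I'll work out the pose from these.

```bash
python3 - <<'E'
from h import *
p=dict(np.load('w3.npz')); o={'ee_pos':p['pos'],'ee_rot':p['rot']}
def W(X,Y,z=16): return world(p,205+(X+.5)/7-.5,145+(Y+.5)/7-.5,o,z)
ang=lambda a,b: np.degrees(np.arctan2((b-a)[1],(b-a)[0]))
print('L',ang(W(305,270),W(205,425)),'R',ang(W(341,290),W(252,440)),'groove',ang(W(408,100),W(305,270)),ang(W(455,130),W(341,290)))
e=(W(305,270)+W(341,290))/2; print('end',e,'width',np.linalg.norm(W(305,270)-W(341,290)))
P=np.array([W(*q)[:2] for q in [(97,290),(103,250),(160,140),(315,68),(455,125),(515,215),(533,300),(500,410),(120,190)]])
s=np.linalg.lstsq(np.c_[2*P,np.ones(len(P))],(P**2).sum(1),rcond=None)[0]; print('circ',s[:2],np.sqrt(s[2]+s[0]**2+s[1]**2))
print('depth',world(p,205+230/7,145+400/7,o))
E
```

```text
L -12.42066686248923 R -10.065676419742028 groove -10.810771304347657 -14.781742472378314
end [ 432.77300076 -255.23711685   16.        ] width 4.699617076242349
circ [ 434.36225526 -255.53619124] 24.844690039390574
depth [ 454.1256995  -259.23629487    3.0976288 ]
```

```bash
python3 - <<'E'
from h import *
p=dict(np.load('w3.npz')); o={'ee_pos':np.zeros(3),'ee_rot':np.eye(3)}
p.pop('rvec',None)
for u,v in [(145,248),(150,247),(145,255),(152,260),(140,255),(120,285),(112,292),(115,295),(150,275),(365,248),(372,255),(390,285)]:
    print(u,v,np.round(world(p,u,v,o),1))
o=info([435.5,-255.5,130],110)
E
```

```text
145 248 [ 12.2 -42.4 -20.6]
150 247 [ 10.9 -41.6 -17. ]
145 255 [ 10.7 -41.5 -24. ]
152 260 [  4.2 -41.7 -15.7]
140 255 [ 11.8 -42.7 -26.1]
120 285 [ 12.5 -41.9 -49.1]
112 292 [ 10.5 -44.4 -50.1]
115 295 [  9.  -43.8 -49.6]
150 275 [ -0.1 -41.5 -20.7]
365 248 [ 12.1  46.4 -20.6]
372 255 [ 11.5  47.7 -25.6]
390 285 [ 11.7  46.1 -47.8]
t 5.08 pos [ 436.53 -252.54  129.88] h -160.07 F [0.26 0.77 0.01] g 0.9941 q [-0.75  0.02  2.    0.    1.12 -2.67]
shift cm [ 0.198 -0.243 -0.012] yaw 1.5695
```

Call:
step_arm([
  [[8.5,0.2,-0.25,8,1.57],[8.5,0.2,-0.25,8,1.57],[8.5,0.2,-0.25,8,1.57],[8.5,0.2,-0.25,8,1.57],[8.5,0.2,-0.25,8,1.57],[8.5,0.2,-0.25,8,1.57],[8.5,0.2,-0.25,8,1.57],[8.5,0.2,-0.25,8,1.57],[8.5,0.2,-0.25,8,1.57],[8.5,0.2,-0.25,8,1.57]],
])

```text
time: 5.92
ee_pos: [435.9, -255.6, 50.1]
ee_rot: [[-0.616, 0.788, 0.0], [0.788, 0.616, -0.0], [-0.0, 0.0, -1.0]]
force: [0.3, 0.2, 0.6]
gripper_width: 0.997
```

Call:
step_arm([
  [[7,0,0,0,0.32],[7,0,0,0,0.32],[7,0,0,0,0.32],[7,0,0,0,0.32],[7,0,0,0,0.32]],
])

```text
time: 6.33
ee_pos: [435.7, -256.0, 50.0]
ee_rot: [[-0.343, 0.939, 0.0], [0.939, 0.343, -0.0], [-0.0, 0.0, -1.0]]
force: [0.2, -1.1, 0.0]
gripper_width: 0.815
```

```bash
python3 - <<'E'
from h import *
o=info([435.5,-255.5,2],110)
E
```

```text
t 6.33 pos [ 435.74 -255.96   50.02] h 110.09 F [ 0.21 -1.11  0.04] g 0.8148 q [-0.76  0.16  2.03  0.    0.95 -1.11]
shift cm [ 0.051 -0.007  4.802] yaw 0.0015
```

Call:
step_arm([
  [[7,0,0,2.5,0],[7,0,0,4.0,0],[7,0,0,4.8,0],[7,0,0,4.8,0],[4.5,0,0,4.8,0],[4.5,0,0,4.8,0],[4.5,0,0,4.8,0],[4.5,0,0,4.8,0],[4.5,0,0,4.8,0],[4.5,0,0,4.8,0]],
], grip_force=25)

```text
time: 7.17
ee_pos: [436.3, -257.6, 3.0]
ee_rot: [[-0.34, 0.94, 0.002], [0.94, 0.34, -0.001], [-0.002, 0.001, -1.0]]
force: [1.0, 2.0, 6.0]
gripper_width: 0.574
```

```bash
python3 - <<'E'
from h import *
o=info()
p=capture('wrist'); cv2.imwrite('pics/w4.png',cv2.resize(p['color'],None,fx=1.5,fy=1.5,interpolation=cv2.INTER_CUBIC))
E
```

```text
t 7.17 pos [ 436.34 -257.56    3.04] h 109.88 F [0.98 2.01 6.02] g 0.5741 q [-0.76  0.26  2.03  0.    0.86 -1.1 ]
```

View pics/w4.png

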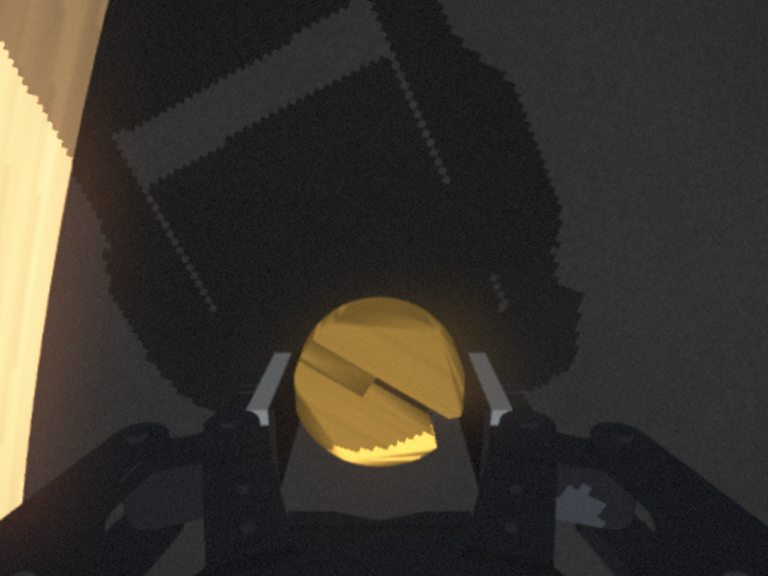

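The disc sits between the pads at (380,380) with its slot to the lower right. At this height the fingertips touch the mat (Fz is 6 N). I'll open, rise a little, rotate 90° and grip again.

Call:
step_arm([
  [[6.5,0,0,-0.4,0],[6.5,0,0,-0.4,0],[6.5,0,0,-0.4,0],[6.5,0,0,-0.4,-1.57],[6.5,0,0,-0.4,-1.57],[6.5,0,0,-0.4,-1.57],[6.5,0,0,-0.4,-1.57],[6.5,0,0,-0.4,-1.57],[6.5,0,0,-0.4,-1.57],[6.5,0,0,-0.4,-1.57]],
])

```text
time: 8.05
ee_pos: [435.1, -256.7, 5.6]
ee_rot: [[-0.942, 0.336, -0.001], [0.336, 0.942, 0.0], [0.001, 0.0, -1.0]]
force: [1.4, 0.0, 0.9]
gripper_width: 0.761
```

Call:
step_arm([
  [[6.5,0,0,0,-0.7],[6.5,0,0,0,-0.7],[6.5,0,0,0,-0.7],[6.5,0,0,0,-0.7],[6.5,0,0,0,-0.7],[6.5,0,0,0,-0.7],[6.5,0,0,0,-0.7],[6.5,0,0,0,-0.7]],
])

```text
time: 8.72
ee_pos: [435.2, -256.8, 5.7]
ee_rot: [[-0.94, -0.342, -0.0], [-0.342, 0.94, 0.0], [0.0, 0.0, -1.0]]
force: [0.4, 0.1, 1.2]
gripper_width: 0.762
```

```bash
python3 - <<'E'
from h import *
o=info([435.9,-255.6,6],200)
E
```

```text
t 8.72 pos [ 435.24 -256.78    5.68] h -160.0 F [0.38 0.07 1.17] g 0.7616 q [-0.76  0.25  2.03 -0.    0.86 -2.68]
shift cm [-0.103  0.088 -0.032] yaw 0.0001
```

Call:
step_arm([
  [[6.5,-0.07,0,0,0],[6.5,-0.07,0,0,0],[4.0,-0.07,0,0,0],[4.0,-0.07,0,0,0],[4.0,-0.07,0,0,0],[4.0,-0.07,0,0,0],[4.0,-0.07,0,0,0],[4.0,-0.07,0,0,0],[4.0,-0.07,0,0,0]],
], grip_force=30)

```text
time: 9.47
ee_pos: [436.1, -256.6, 6.2]
ee_rot: [[-0.939, -0.344, -0.0], [-0.344, 0.939, 0.0], [0.0, 0.0, -1.0]]
force: [-1.9, 1.8, 6.0]
gripper_width: 0.564
```

```bash
python3 - <<'E'
from h import *
o=info()
p=capture('wrist'); cv2.imwrite('pics/w5.png',cv2.resize(p['color'],None,fx=1.5,fy=1.5,interpolation=cv2.INTER_CUBIC))
np.savez('w5.npz',**{k:v for k,v in p.items()},pos=o['ee_pos'],rot=o['ee_rot'])
c=p['color'][190:318,185:320]
cv2.imwrite('pics/w5c.png',cv2.resize(np.clip(c.astype(float)*1.5,0,255).astype(np.uint8),None,fx=4.5,fy=4.5,interpolation=cv2.INTER_CUBIC))
E
```

```text
t 9.47 pos [ 436.12 -256.56    6.18] h -159.89 F [-1.88  1.82  5.99] g 0.5635 q [-0.76  0.25  2.03  0.    0.86 -2.68]
```

View pics/w5c.png

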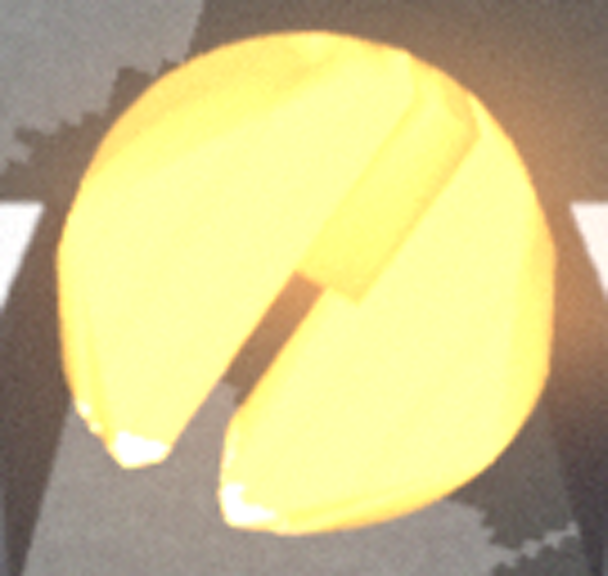

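```bash
python3 - <<'E'
from h import *
p=dict(np.load('w5.npz')); o={'ee_pos':np.zeros(3),'ee_rot':np.eye(3)}
def W(X,Y,z=-9.8): return world(p,185+(X+.5)/4.5-.5,190+(Y+.5)/4.5-.5,o,z)
ang=lambda a,b: np.degrees(np.arctan2((b-a)[1],(b-a)[0]))
print('L',ang(W(300,272),W(178,432)),'R',ang(W(357,298),W(240,420)), 'R?',ang(W(325,290),W(238,402)))
print('end L/R',W(300,272),W(357,298),'mouth',W(135,465),W(228,520))
P=np.array([W(*q)[:2] for q in [(58,300),(60,230),(90,165),(200,52),(320,32),(420,65),(500,130),(540,200),(553,300),(540,390)]])
s=np.linalg.lstsq(np.c_[2*P,np.ones(len(P))],(P**2).sum(1),rcond=None)[0]; print('circ',s[:2],np.sqrt(s[2]+s[0]**2+s[1]**2))
for X,Y in [(15,215),(30,205),(10,280),(35,210),(20,340),(590,215),(600,300),(300,150),(400,400)]:
    u=185+X/4.5; v=190+Y/4.5; print(int(u),int(v),np.round(world(p,u,v,o),1))
E
```

```text
L -145.32284029140087 R -139.52961947787065 R? -145.117073917933
end L/R [ 6.24485029  0.4362182  -9.8       ] [ 3.45410445  5.98477555 -9.8       ] mouth [-15.41552089 -16.34650393  -9.8       ] [-21.9259538   -7.00959725  -9.8       ]
circ [5.06662303 1.19387662] 24.66204793085694
188 237 [ 11.5 -27.   -8.7]
191 235 [ 11.4 -26.   -6.1]
187 252 [ 12.4 -24.4 -24.6]
192 236 [ 11.5 -25.2  -7.6]
189 265 [  9.4 -22.8 -29.8]
316 237 [11.4 28.7 -8.6]
318 256 [ 12.1  26.1 -27.7]
251 223 [18.3  0.6 -8.7]
273 278 [-8.8 10.7 -8.5]
```

View pics/w5.png

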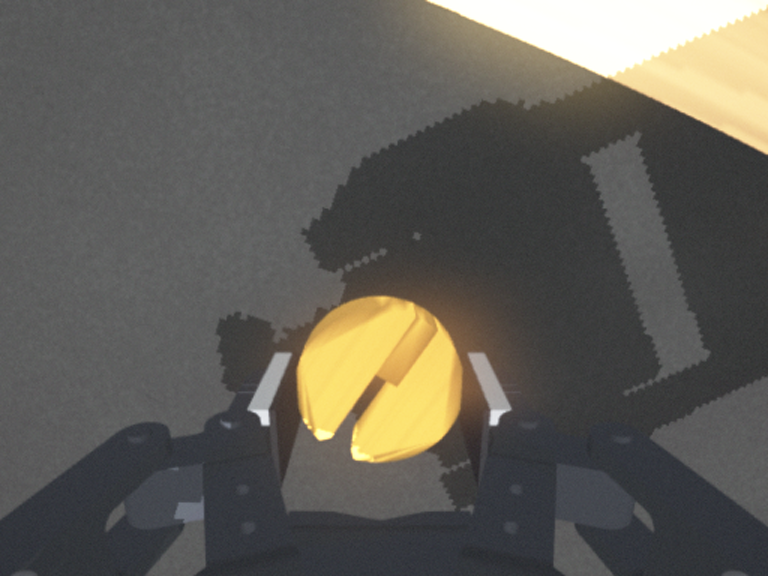

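Call:
step_arm([
  [[6,0,0,0,0],[6,0,0,0.3,0],[6,0,0,0.3,0],[4.0,0,0,0.3,0],[4.0,0,0,0.3,0],[4.0,0,0,0.3,0],[4.0,0,0,0.3,0],[4.0,0,0,0.3,0],[4.0,0,0,0.3,0]],
], grip_force=30)

```text
time: 10.27
ee_pos: [436.1, -256.7, 2.8]
ee_rot: [[-0.939, -0.344, -0.0], [-0.344, 0.939, 0.0], [0.0, 0.0, -1.0]]
force: [0.4, -0.8, -1.5]
gripper_width: 0.569
```

Call:
step_arm([
  [[4,0,0,-0.5,0],[4,0,0,-2,0],[4,0,0,-5,0],[4,0,0,-8.5,0],[4,0,0,-9.5,0],[4,0,0,-9.5,0],[4,0,0,-9.5,0]],
])

```text
time: 10.85
ee_pos: [435.9, -256.4, 97.6]
ee_rot: [[-0.939, -0.344, 0.0], [-0.344, 0.939, 0.0], [-0.0, 0.0, -1.0]]
force: [-1.1, -0.5, -1.9]
gripper_width: 0.566
```

```bash
python3 - <<'E'
from h import *
o=info([460,36,110],212)
p=capture('wrist'); cv2.imwrite('pics/w6.png',cv2.resize(p['color'],None,fx=1.5,fy=1.5,interpolation=cv2.INTER_CUBIC))
np.savez('w6.npz',**{k:v for k,v in p.items()},pos=o['ee_pos'],rot=o['ee_rot'])
c=p['color'][190:318,185:320]
cv2.imwrite('pics/w6c.png',cv2.resize(np.clip(c.astype(float)*1.0,0,255).astype(np.uint8),None,fx=4.5,fy=4.5,interpolation=cv2.INTER_CUBIC))
E
```

```text
t 10.85 pos [ 435.9  -256.43   97.63] h -159.88 F [-1.06 -0.49 -1.9 ] g 0.5659 q [-0.76  0.08  2.01  0.    1.05 -2.68]
shift cm [-12.323  26.629  -1.235] yaw -0.2073
```

View pics/w6c.png

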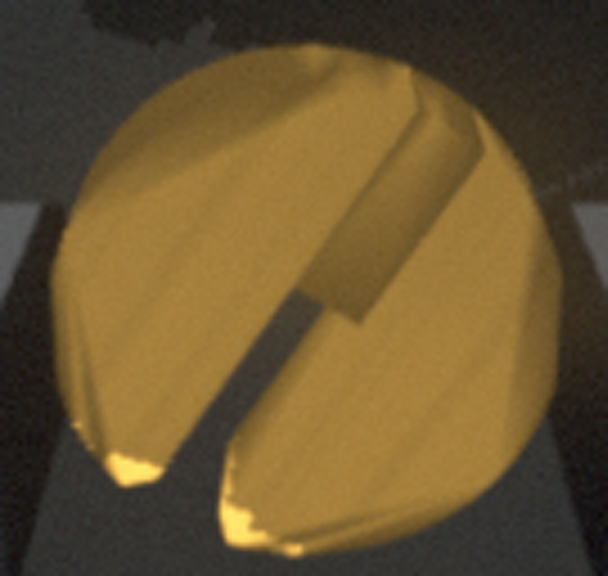

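```bash
python3 - <<'E'
from h import *
p=dict(np.load('w6.npz')); o={'ee_pos':np.zeros(3),'ee_rot':np.eye(3)}
def W(X,Y,z=-13.2): return world(p,185+(X+.5)/4.5-.5,190+(Y+.5)/4.5-.5,o,z)
ang=lambda a,b: np.degrees(np.arctan2((b-a)[1],(b-a)[0]))
a,b=W(300,288),W(361,323)
print('L',ang(a,W(170,460)),'grooveL',ang(W(418,110),a),'grooveR',ang(W(484,152),b),'endperp',ang(a,b)-90, np.linalg.norm(a-b))
g=(W(418,110)+W(484,152))/2; e=(a+b)/2; print('end',e,'axis',ang(g,e)); th=np.radians(-143); print('centre',e[:2]+3.5*np.array([np.cos(th),np.sin(th)]))
for X,Y in [(300,150),(400,400),(150,250)]: print(world(p,185+X/4.5,190+Y/4.5,o))
for X,Y in [(20,215),(30,208),(35,215),(585,210),(590,215)]: print('tip',world(p,185+X/4.5,190+Y/4.5,o))
E
```

```text
L -145.6735881319368 grooveL -148.92396651190097 grooveR -147.496192086446 endperp 32.431342701364954 6.892539459214713
end [  4.37931585   3.36149793 -13.2       ] axis -148.21292354819388
centre [1.58409156 1.25514535]
[ 19.88923949   0.63081259 -12.78172523]
[ -5.7752247   10.30209141 -13.62548162]
[ 10.23785306 -13.41633365 -13.78832783]
tip [ 11.12286336 -26.67784355  -7.85708378]
tip [ 12.01069695 -25.59124405  -8.18362308]
tip [ 10.94621083 -25.28865495  -7.43978014]
tip [11.47361394 28.41682368 -7.41628626]
tip [11.93587318 28.47426566 -9.66611619]
```

```bash
python3 - <<'E'
from h import *
o=info([488,40,79],215)
E
```

```text
t 10.9 pos [ 435.17 -255.76   96.38] h -159.88 F [-0.1   0.56 -2.33] g 0.5658 q [-0.76  0.08  2.01  0.    1.05 -2.68]
shift cm [-15.137  25.949   1.784] yaw -0.2597
```

Call:
step_arm([
  [[4,-0.6,1.0,0,-0.02],[4,-2,3.4,0,-0.05],[4,-4,6.8,0,-0.09],[4,-6,10.3,0,-0.12],[4,-8,13.8,0.3,-0.15],[4,-10,17.2,0.7,-0.18],[4,-12,20.6,1.1,-0.21],[4,-13.6,23.3,1.5,-0.23],[4,-14.7,25.2,1.8,-0.25],[4,-15.1,25.9,1.8,-0.26]],
])

```text
time: 11.73
ee_pos: [486.5, 42.2, 77.2]
ee_rot: [[-0.816, -0.578, -0.005], [-0.578, 0.816, 0.002], [0.004, 0.004, -1.0]]
force: [0.0, -0.9, -2.0]
gripper_width: 0.569
```

Call:
step_arm([
  [[4,0,0,0,0],[4,0,0,0,0],[4,0,0,0,0]],
])

```text
time: 11.98
ee_pos: [488.4, 37.7, 79.5]
ee_rot: [[-0.82, -0.573, -0.001], [-0.573, 0.82, -0.0], [0.001, 0.0, -1.0]]
force: [0.1, -0.7, -1.9]
gripper_width: 0.566
```

```bash
python3 - <<'E'
from h import *
o=info([488,40,79],215)
p=capture('wrist'); cv2.imwrite('pics/w7.png',cv2.resize(p['color'],None,fx=1.5,fy=1.5,interpolation=cv2.INTER_CUBIC))
np.savez('w7.npz',**{k:v for k,v in p.items()},pos=o['ee_pos'],rot=o['ee_rot'])
for t in ['hanger','disc200','disc100_slot']:
    print(t,[(np.round(x['location'],1).tolist(),round(x['score'],2)) for x in pinpoint(p,t)[:3]])
E
```

```text
t 11.98 pos [488.42  37.69  79.5 ] h -145.04 F [ 0.09 -0.68 -1.91] g 0.5657 q [-0.15  0.07  2.06 -0.    1.01 -2.34]
shift cm [-0.098  0.213  0.05 ] yaw -0.0007
hanger [([540.6, 43.0, 64.9], 0.56)]
disc200 [([538.9, 42.3, 70.8], 0.65), ([491.6, 38.4, 77.6], 0.6)]
disc100_slot []
```

View pics/w7.png

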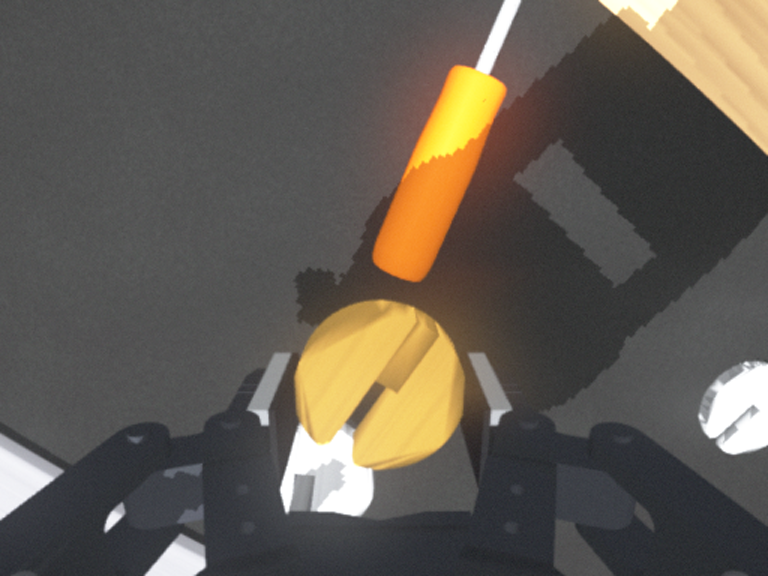

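The brass disc is held with its slot mouth at about (335,445). Behind it, at (330,475), the thin disc and the stem show at the lower left. I'll enlarge this.

```bash
python3 - <<'E'
from h import *
p=dict(np.load('w7.npz'))
c=p['color'][265:350,180:270]
cv2.imwrite('pics/w7c.png',cv2.resize(c,None,fx=7,fy=7,interpolation=cv2.INTER_CUBIC))
E
```

```text
(no output)
```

View pics/w7c.png

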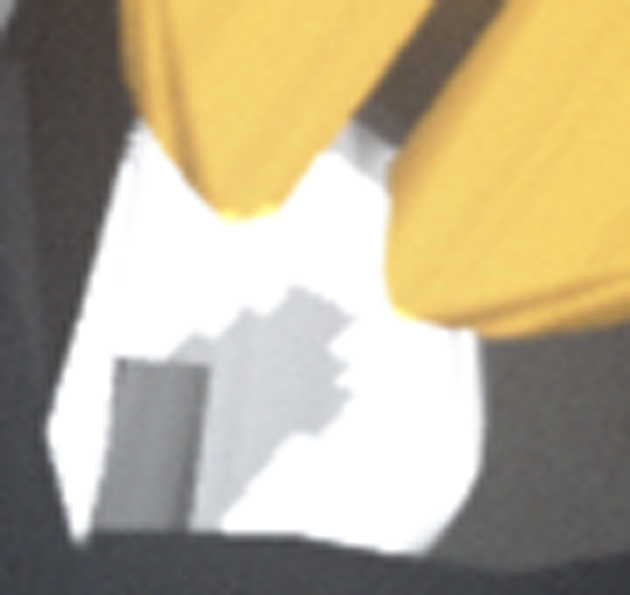

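```bash
python3 - <<'E'
from h import *
p=dict(np.load('w7.npz')); o={'ee_pos':np.zeros(3),'ee_rot':np.eye(3)}
def W(X,Y,z): return world(p,180+(X+.5)/7-.5,265+(Y+.5)/7-.5,o,z)
H=np.array(p['hand_eye']); cam=H[:3,3]
zt=p['pos'][2]-74
b=W(162,364,zt); d=(b-cam)[:2]; d/=np.linalg.norm(d); ax=b[:2]+3*d
print('base',b,'axis',ax,'width',np.linalg.norm(W(115,360,zt)-W(208,360,zt)))
def W6(X,Y,z=-13.2): return world(p,X/1.5-.17,Y/1.5-.17,o,z)
mL=W(285,205,-13.2); mR=W(388,275,-13.2); mLt=W(275,213,-13.2); print('mouth',mL,mR)
m=(mL+mR)/2
R=p['rot']; print('stem world', p['pos']+R@np.array([ax[0],ax[1],zt]))
th=np.radians(-147); s=np.array([np.cos(th),np.sin(th)]); n=np.array([-s[1],s[0]])
for c in [(1.0,0),(1.6,1.2)]:
    v=ax-np.array(c); print('from centre',c,'along',v@s,'lat',v@n)
v=(ax-m[:2]); print('from mouth along',v@s,'lat',v@n)
print('depth', world(p,180+300/7,265+270/7,o)[2], zt)
E
```

```text
base [-40.08201714 -24.95782132   5.49808506] axis [-43.00031948 -25.65317122] width 6.9990765165821385
mouth [-13.94146734 -13.16786628 -13.2       ] [-19.13735078  -6.7014884  -13.2       ]
stem world [538.35072278  41.30706442  73.95303232]
from centre (1.0, 0) along 50.873491341761486 lat -2.44973186441432
from centre (1.6, 1.2) along 52.030260524546776 lat -1.7701106038888306
from mouth along 30.75289210954604 lat -1.229006524025326
depth 6.554524392650734 5.49808506159566
```

Call:
step_arm([
  [[4,-0.6,-0.2,0.1,0],[4,-1.2,-0.6,0.25,0],[4,-1.78,-0.94,0.25,0],[4,-1.78,-0.94,0.25,0],[4,-1.78,-0.94,0.25,0],[4,-1.78,-0.94,0.25,0]],
])

```text
time: 12.68
ee_pos: [508.7, 41.1, 77.3]
ee_rot: [[-0.819, -0.574, -0.0], [-0.574, 0.819, 0.0], [0.0, 0.0, -1.0]]
force: [-0.1, 0.5, -1.8]
gripper_width: 0.574
```

```bash
python3 - <<'E'
from h import *
o=info([538.35,41.3,77],215)
p=capture('wrist'); cv2.imwrite('pics/w8.png',cv2.resize(p['color'][200:340,170:340],None,fx=4.5,fy=4.5,interpolation=cv2.INTER_CUBIC))
np.savez('w8.npz',**{k:v for k,v in p.items()},pos=o['ee_pos'],rot=o['ee_rot'])
for i in range(3):
    info()
    capture('wrist')
E
```

```text
t 12.68 pos [508.73  41.05  77.25] h -144.97 F [-0.13  0.5  -1.8 ] g 0.5745 q [-0.14  0.12  2.01  0.    1.01 -2.32]
shift cm [-2.44  -1.68   0.024] yaw 0.0004
t 12.73 pos [508.59  41.07  77.25] h -144.97 F [-0.33 -0.78 -2.87] g 0.5692 q [-0.14  0.12  2.01 -0.    1.01 -2.32]
t 12.78 pos [508.49  41.08  77.24] h -144.98 F [ 1.1   0.55 -1.73] g 0.5696 q [-0.14  0.12  2.01  0.    1.01 -2.32]
t 12.83 pos [508.51  41.08  77.3 ] h -144.97 F [ 0.05 -0.15 -1.51] g 0.5734 q [-0.14  0.12  2.01 -0.    1.01 -2.32]
```

View pics/w8.png

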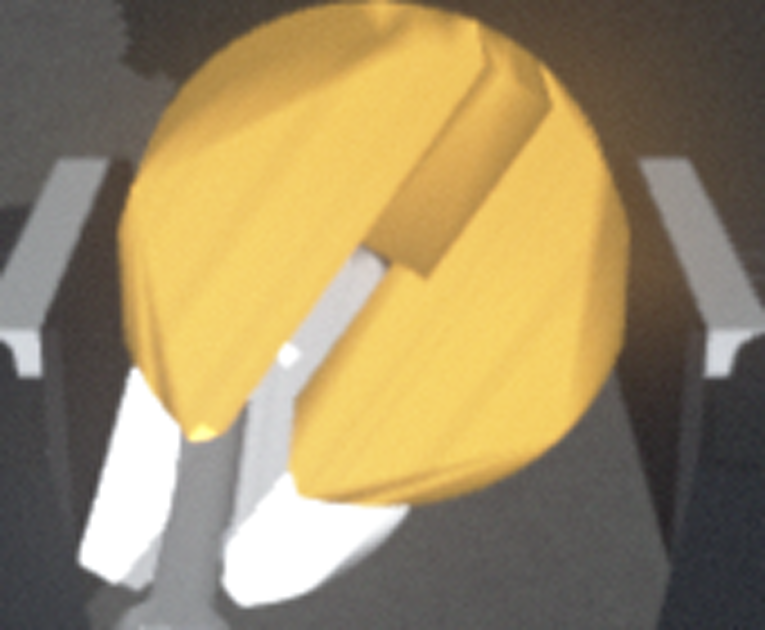

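```bash
python3 - <<'E'
from h import *
p=dict(np.load('w8.npz')); H=np.array(p['hand_eye']); Re,te=p['rot'],p['pos']
def proj(Pw):
    t=Re.T@(np.array(Pw)-te); c=H[:3,:3].T@(t-H[:3,3])
    uv=cv2.projectPoints(c.reshape(1,1,3),np.zeros(3),np.zeros(3),p['mtx'],p['dist_coeffs'])[0].ravel()
    return (uv+.5-[170,200])*4.5-.5
for z in [74,77,90,100,110]:
    print(z,proj([538.35,41.3,z]))
o={'ee_pos':np.zeros(3),'ee_rot':np.eye(3)}
def W(X,Y,z): return world(p,170+(X+.5)/4.5-.5,200+(Y+.5)/4.5-.5,o,z)
th=np.radians(-147); s=np.array([np.cos(th),np.sin(th)]); n=np.array([-s[1],s[0]])
zt=-13
# nearest line fit: for heights zz, tool-lateral of stem centreline pix
for (X,Y,z) in [(208,500,-23),(190,590,-33)]: print(W(X,Y,z)[:2]@n, W(X,Y,z)[:2]@s)
L=W(245,400,-13.2);E1=W(365,245,-13.2);E2=W(428,277,-13.2);mL=W(235,420,-13.2)
print('slot L edge lat',L[:2]@n,E1[:2]@n,'R',E2[:2]@n,'mouthR',W(292,485,-13.2)[:2]@n,'mouthL',W(205,440,-13.2)[:2]@n)
for z in (-13,0): print('stem lat', (Re.T@(np.array([538.35,41.3,0])-te))[:2]@n)
E
```

```text
74 [211.97044304 421.91868909]
77 [209.20677064 437.22999602]
90 [196.10735359 509.93463038]
100 [184.60082685 573.98358791]
110 [171.6031061  646.55290527]
3.31146416165303 20.98174990587747
2.650823580810826 23.16205009544324
slot L edge lat 3.4779341501402556 2.7622887012969817 R -4.115256467701082 mouthR -5.610389909526926 mouthL 4.414381834578554
stem lat 0.8097341751040915
stem lat 0.8097341751040915
```

The stem lies within about 0.3 mm of the slot's centre line, so I'll go in gently.

Call:
step_arm([
  [[4,-0.17,-0.11,0,0],[4,-0.34,-0.22,0,0],[4,-0.5,-0.33,0,0],[4,-0.67,-0.44,0,0],[4,-0.84,-0.545,0,0],[4,-0.84,-0.545,0,0],[4,-0.84,-0.545,0,0]],
])

```text
time: 13.47
ee_pos: [519.1, 41.2, 77.5]
ee_rot: [[-0.819, -0.574, 0.001], [-0.574, 0.819, -0.0], [-0.0, -0.0, -1.0]]
force: [0.6, -0.6, -2.2]
gripper_width: 0.571
```

```bash
cat >> h.py <<'E'
def feel(n=5):
    F=[];T_=[];P=[]
    for i in range(n):
        o=telemetry.get_obs(); F.append(o['force']);T_.append(o['torque']);P.append(o['ee_pos']); capture('wrist')
    R=o['ee_rot']; h=np.degrees(np.arctan2(R[1,0],R[0,0]))%360
    f=np.mean(F,0); print('t',round(o['time'],2),'P',np.round(np.mean(P,0),2),'h',round(h,2),'F',np.round(f,2),'+-',np.round(np.std(F,0)/n**.5,2),'Ftool',np.round(R.T@f,2),'Tz',round(np.mean(T_,0)[2],3),'g',round(o['gripper_width'],3))
E
python3 -c "
from h import *
feel(4)"
```

```text
t 13.62 P [518.99  41.23  77.47] h 215.02 F [ 0.97 -1.26 -2.28] +- [0.26 0.31 0.05] Ftool [-0.07 -1.58  2.29] Tz 0.005 g 0.567
```

Call:
step_arm([
  [[4,-0.15,-0.14,0,0],[4,-0.32,-0.25,0,0],[4,-0.48,-0.36,0,0],[4,-0.65,-0.47,0,0],[4,-0.82,-0.58,0,0],[4,-0.82,-0.58,0,0]],
])

```text
time: 14.17
ee_pos: [529.3, 41.3, 77.5]
ee_rot: [[-0.819, -0.574, 0.0], [-0.574, 0.819, 0.0], [-0.0, -0.0, -1.0]]
force: [0.3, 0.1, -1.5]
gripper_width: 0.57
```

```bash
python3 -c "
from h import *
feel(4)"
```

```text
t 14.32 P [528.98  41.33  77.39] h 215.02 F [-0.06  0.11 -1.68] +- [0.35 0.21 0.11] Ftool [-0.01  0.13  1.68] Tz 0.007 g 0.566
```

Call:
step_arm([
  [[4,-0.17,-0.11,0,0],[4,-0.34,-0.22,0,0],[4,-0.5,-0.33,0,0],[4,-0.67,-0.44,0,0],[4,-0.67,-0.44,0,0],[4,-0.67,-0.44,0,0]],
])

```text
time: 14.87
ee_pos: [537.0, 41.5, 77.4]
ee_rot: [[-0.819, -0.574, 0.0], [-0.574, 0.819, -0.0], [0.0, -0.0, -1.0]]
force: [0.6, 0.4, -2.3]
gripper_width: 0.57
```

```bash
python3 -c "
from h import *
feel(3)"
```

```text
t 14.97 P [536.87  41.54  77.39] h 215.02 F [ 0.45  0.13 -2.05] +- [0.22 0.29 0.13] Ftool [-0.44 -0.16  2.05] Tz -0.024 g 0.566
```

Call:
step_arm([
  [[4,-0.08,-0.05,0,0],[4,-0.13,-0.08,0,0],[4,-0.13,-0.08,0,0]],
])

```text
time: 15.27
ee_pos: [538.5, 41.6, 77.5]
ee_rot: [[-0.819, -0.574, 0.0], [-0.574, 0.819, 0.0], [-0.0, -0.0, -1.0]]
force: [0.1, -0.3, -2.3]
gripper_width: 0.569
```

Call:
step_arm([
  [[4,-0.05,-0.03,0,0],[4,-0.05,-0.03,0,0],[4,-0.05,-0.03,0,0]],
])

```text
time: 15.52
ee_pos: [539.0, 41.7, 77.4]
ee_rot: [[-0.819, -0.574, 0.0], [-0.574, 0.819, 0.0], [-0.0, -0.0, -1.0]]
force: [-0.3, -0.1, -2.6]
gripper_width: 0.57
```

Call:
step_arm([
  [[4,-0.04,-0.03,0,0],[4,-0.04,-0.03,0,0],[4,-0.04,-0.03,0,0]],
])

```text
time: 15.77
ee_pos: [539.5, 41.7, 77.4]
ee_rot: [[-0.819, -0.574, 0.0], [-0.574, 0.819, 0.0], [-0.0, 0.0, -1.0]]
force: [-0.3, 0.1, -2.0]
gripper_width: 0.566
```

Call:
step_arm([
  [[4,-0.04,-0.03,0,0],[4,-0.04,-0.03,0,0],[4,-0.04,-0.03,0,0]],
])

```text
time: 16.02
ee_pos: [540.0, 41.6, 77.4]
ee_rot: [[-0.819, -0.574, 0.0], [-0.574, 0.819, 0.0], [-0.0, -0.0, -1.0]]
force: [1.0, -0.3, -1.5]
gripper_width: 0.561
```

Call:
step_arm([
  [[4,-0.04,-0.03,0,0],[4,-0.04,-0.03,0,0],[4,-0.04,-0.03,0,0]],
])

```text
time: 16.27
ee_pos: [540.5, 41.6, 77.4]
ee_rot: [[-0.819, -0.574, 0.0], [-0.574, 0.819, 0.0], [-0.0, -0.0, -1.0]]
force: [0.2, -0.8, -1.9]
gripper_width: 0.573
```

Call:
step_arm([
  [[4,-0.04,-0.03,0,0],[4,-0.04,-0.03,0,0],[4,-0.04,-0.03,0,0]],
])

```text
time: 16.52
ee_pos: [540.9, 41.6, 77.4]
ee_rot: [[-0.819, -0.574, -0.0], [-0.574, 0.819, 0.0], [0.0, 0.0, -1.0]]
force: [-0.9, 0.3, -1.8]
gripper_width: 0.569
```

Call:
step_arm([
  [[4,-0.04,-0.03,0,0],[4,-0.04,-0.03,0,0],[4,-0.04,-0.03,0,0]],
])

```text
time: 16.77
ee_pos: [541.0, 41.6, 77.3]
ee_rot: [[-0.819, -0.574, -0.001], [-0.574, 0.819, 0.0], [0.001, 0.001, -1.0]]
force: [-1.7, -0.1, -1.0]
gripper_width: 0.569
```

Call:
step_arm([
  [[4,-0.04,-0.03,0,0],[4,-0.04,-0.03,0,0],[4,-0.04,-0.03,0,0]],
])

```text
time: 17.02
ee_pos: [541.1, 41.6, 76.9]
ee_rot: [[-0.819, -0.574, -0.002], [-0.574, 0.819, 0.0], [0.002, 0.001, -1.0]]
force: [-4.5, -0.6, -1.9]
gripper_width: 0.572
```

```bash
python3 -c "
from h import *
feel(3)"
```

```text
t 17.12 P [541.15  41.64  76.94] h 215.02 F [-4.85 -0.   -1.79] +- [0.41 0.27 0.11] Ftool [3.97 2.78 1.8 ] Tz 0.017 g 0.562
```

The disc is home, with about 4.8 N on the stem at TCP x of 541.1. I'll back off to almost no load and start turning clockwise about the stem.

Call:
step_arm([
  [[4,0.07,0.05,0,0],[4,0.07,0.05,0,0],[4,0.077,0.035,0,0.115],[4,0.083,0.02,0,0.23],[4,0.088,0.003,0,0.35],[4,0.088,0.003,0,0.35],[4,0.088,0.003,0,0.35]],
])

```text
time: 17.75
ee_pos: [541.1, 40.9, 77.3]
ee_rot: [[-0.965, -0.261, -0.0], [-0.261, 0.965, -0.0], [0.0, -0.0, -1.0]]
force: [-3.9, -0.4, -1.7]
gripper_width: 0.567
```

```bash
python3 -c "
from h import *
feel(4)"
```

```text
t 17.9 P [541.07  40.98  77.32] h 195.07 F [-4.21 -1.03 -2.02] +- [0.16 0.28 0.19] Ftool [4.34 0.1  2.02] Tz 0.024 g 0.57
```

Call:
step_arm([
  [[4,0.1,0,0,0],[4,0.1,0,0,0],[4,0.1,0,0,0]],
])

```text
time: 18.2
ee_pos: [541.0, 41.0, 77.8]
ee_rot: [[-0.966, -0.258, 0.002], [-0.258, 0.966, 0.0], [-0.002, -0.0, -1.0]]
force: [-0.6, 1.1, -2.5]
gripper_width: 0.566
```

```bash
python3 -c "
from h import *
feel(4)"
```

```text
t 18.35 P [540.94  40.93  77.82] h 194.97 F [-0.82  0.76 -2.61] +- [0.13 0.13 0.11] Ftool [0.6  0.95 2.61] Tz -0.018 g 0.572
```

Call:
step_arm([
  [[4,0.014,-0.016,0,0.117],[4,0.027,-0.032,0,0.233],[4,0.04,-0.048,0,0.35],[4,0.04,-0.048,0,0.35],[4,0.04,-0.048,0,0.35]],
])

```text
time: 18.82
ee_pos: [540.4, 40.2, 77.7]
ee_rot: [[-0.996, 0.086, 0.001], [0.086, 0.996, -0.0], [-0.001, -0.0, -1.0]]
force: [-0.8, 0.1, -1.5]
gripper_width: 0.567
```

```bash
python3 -c "
from h import *
feel(4)"
```

```text
t 18.97 P [540.35  40.21  77.65] h 175.02 F [-0.    0.05 -1.64] +- [0.29 0.11 0.17] Ftool [0.01 0.05 1.64] Tz -0.006 g 0.567
```

Call:
step_arm([
  [[4,0.014,-0.016,0,0.117],[4,0.027,-0.032,0,0.233],[4,0.04,-0.048,0,0.35],[4,0.04,-0.048,0,0.35],[4,0.04,-0.048,0,0.35]],
])

```text
time: 19.43
ee_pos: [539.9, 40.2, 77.6]
ee_rot: [[-0.907, 0.422, 0.001], [0.422, 0.907, 0.001], [-0.001, 0.001, -1.0]]
force: [1.4, 2.4, -2.2]
gripper_width: 0.568
```

Call:
step_arm([
  [[4,0.014,-0.016,0,0.117],[4,0.027,-0.032,0,0.233],[4,0.04,-0.048,0,0.35],[4,0.04,-0.048,0,0.35],[4,0.04,-0.048,0,0.35]],
])

```text
time: 19.85
ee_pos: [539.7, 40.1, 77.7]
ee_rot: [[-0.708, 0.706, 0.002], [0.706, 0.708, 0.001], [-0.001, 0.002, -1.0]]
force: [2.4, 5.5, -2.9]
gripper_width: 0.567
```

```bash
python3 -c "
from h import *
feel(4)
p=capture('wrist'); cv2.imwrite('pics/w9.png',cv2.resize(p['color'],None,fx=1.5,fy=1.5,interpolation=cv2.INTER_CUBIC))"
```

```text
t 20.0 P [539.65  40.12  77.72] h 135.1 F [ 3.01  4.58 -3.12] +- [0.36 0.27 0.18] Ftool [1.1  5.36 3.13] Tz 0.015 g 0.57
```

View pics/w9.png

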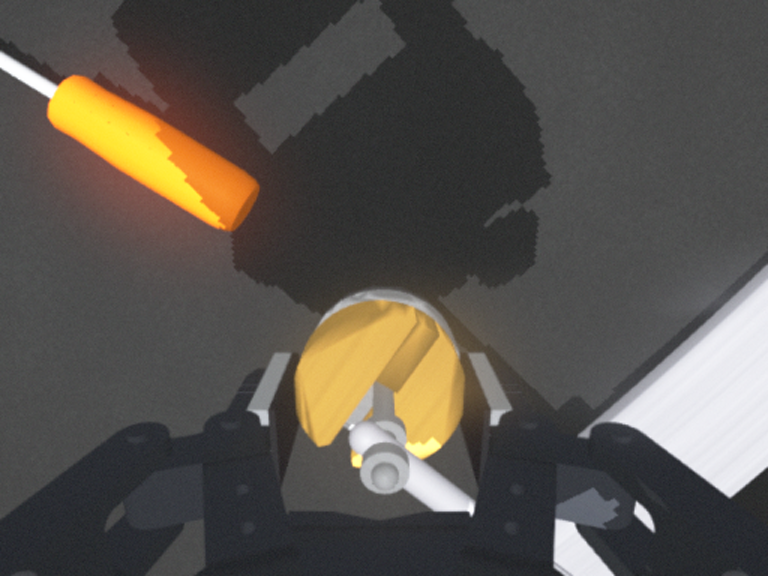

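Call:
step_arm([
  [[4,0.025,0.11,0,0],[4,0.025,0.11,0,0],[4,0.025,0.11,0,0]],
])

```text
time: 20.35
ee_pos: [539.6, 40.4, 77.5]
ee_rot: [[-0.706, 0.708, 0.0], [0.708, 0.706, -0.0], [-0.0, -0.0, -1.0]]
force: [1.2, 1.5, -0.7]
gripper_width: 0.567
```

```bash
python3 -c "
from h import *
feel(4)"
```

```text
t 20.5 P [539.64  40.36  77.46] h 134.85 F [ 1.04  0.69 -1.7 ] +- [0.23 0.34 0.39] Ftool [-0.24  1.22  1.7 ] Tz 0.001 g 0.568
```

Call:
step_arm([
  [[4,0,0,0.1,0],[4,0,0,0.2,0],[4,0,0,0.3,0],[4,0,0,0.4,0],[4,0,0,0.5,0],[4,0,0,0.6,0],[4,0,0,0.6,0]],
])

```text
time: 21.13
ee_pos: [540.1, 40.4, 71.6]
ee_rot: [[-0.705, 0.71, 0.001], [0.71, 0.705, -0.0], [-0.001, 0.001, -1.0]]
force: [2.0, 0.5, 0.3]
gripper_width: 0.568
```

```bash
python3 -c "
from h import *
feel(4)"
```

```text
t 21.28 P [540.06  40.45  71.73] h 134.81 F [2.25 0.21 0.5 ] +- [0.12 0.13 0.13] Ftool [-1.44  1.74 -0.5 ] Tz -0.026 g 0.57
```

Call:
step_arm([
  [[4,-0.05,0.05,0,0],[4,-0.07,0.07,0.1,0],[4,-0.09,0.09,0.2,0],[4,-0.11,0.11,0.3,0],[4,-0.115,0.115,0.35,0],[4,-0.115,0.115,0.35,0]],
])

```text
time: 21.83
ee_pos: [541.3, 40.5, 67.9]
ee_rot: [[-0.705, 0.709, 0.0], [0.709, 0.705, 0.0], [-0.0, 0.0, -1.0]]
force: [0.9, 0.1, 1.6]
gripper_width: 0.564
```

```bash
python3 -c "
from h import *
feel(4)
p=capture('wrist'); cv2.imwrite('pics/w10.png',cv2.resize(p['color'],None,fx=1.5,fy=1.5,interpolation=cv2.INTER_CUBIC))"
```

```text
t 21.98 P [541.29  40.53  67.92] h 134.8 F [1.39 0.13 1.17] +- [0.14 0.22 0.11] Ftool [-0.88  1.08 -1.17] Tz -0.027 g 0.569
```

View pics/w10.png

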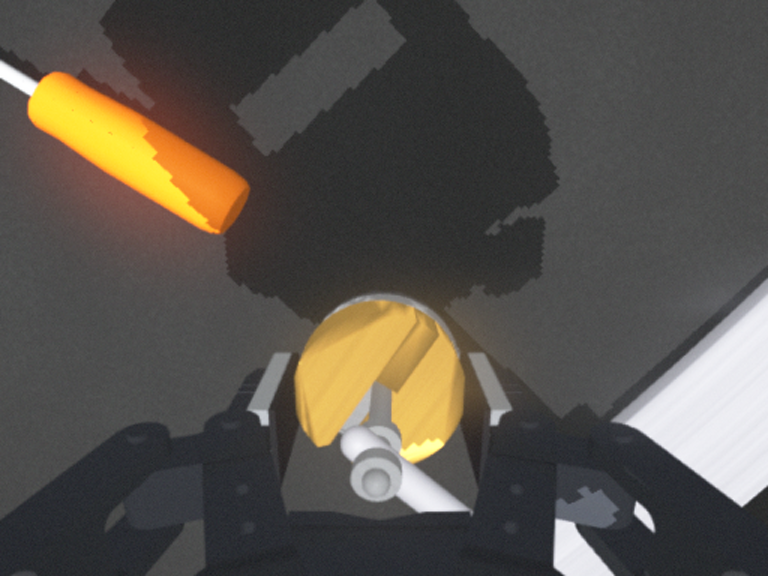

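Call:
step_arm([
  [[4,-0.025,0.025,-0.05,0],[4,-0.025,0.025,-0.05,0],[5.3,-0.025,0.025,-0.05,0],[5.6,-0.025,0.025,-0.05,0],[6.0,-0.025,0.025,-0.05,0],[6.0,-0.025,0.025,-0.05,0],[6.0,-0.025,0.025,-0.05,0],[6.0,-0.025,0.025,-0.05,0]],
])

```text
time: 22.75
ee_pos: [541.4, 40.5, 68.3]
ee_rot: [[-0.705, 0.709, -0.0], [0.709, 0.705, -0.0], [0.0, -0.0, -1.0]]
force: [0.9, -0.9, 0.9]
gripper_width: 0.7
```

```bash
python3 -c "
from h import *
feel(4)
o=telemetry.get_obs()
p=capture('wrist'); cv2.imwrite('pics/w11.png',cv2.resize(p['color'][180:340,160:350],None,fx=4,fy=4,interpolation=cv2.INTER_CUBIC))
np.savez('w11.npz',**{k:v for k,v in p.items()},pos=o['ee_pos'],rot=o['ee_rot'])
H=p['hand_eye']
for u,v in [(230,235),(240,225),(225,260),(245,210),(250,199),(215,240),(285,250)]: print(u,v,np.round(world(p,u,v,o),1))
"
```

```text
t 22.9 P [541.48  40.51  68.37] h 134.8 F [ 0.47 -0.21  0.17] +- [0.28 0.22 0.25] Ftool [-0.48  0.19 -0.17] Tz 0.009 g 0.702
230 235 [524.7  43.   78.1]
240 225 [524.6  49.2  77.7]
225 260 [531.1  33.2  79. ]
245 210 [521.3  55.7  78.2]
250 199 [521.6  58.3  67.9]
215 240 [521.8  36.6  77.7]
285 250 [546.3  55.   78.9]
```

View pics/w11.png

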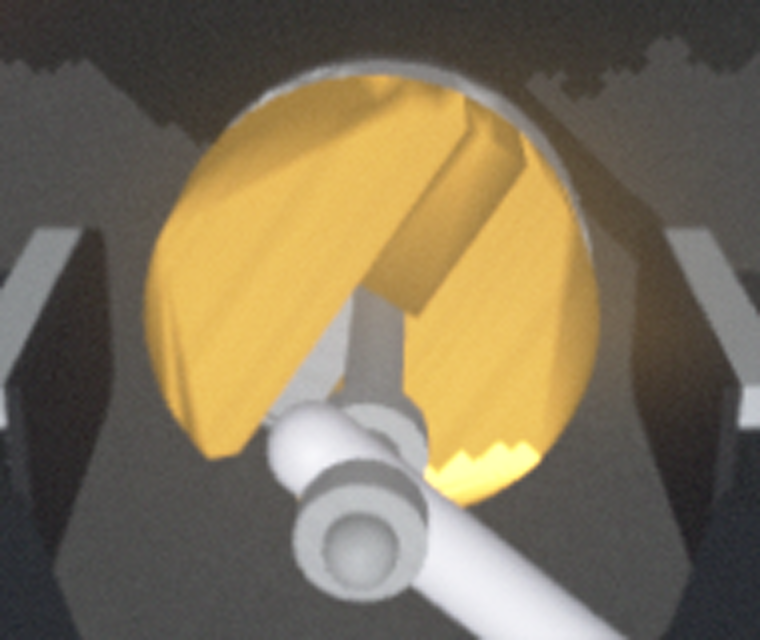

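The disc sits on the hanger, with the stem at the slot's end near (375,310), and the measured forces are close to zero. I'll now turn the open fingers back around it for the second grasp.

Call:
step_arm([
  [[6.2,0.09,0.02,0,0],[6.2,0.09,0.02,0,-1.53],[6.2,0.09,0.02,0,-1.53],[6.2,0.09,0.02,0,-1.53],[6.2,0.09,0.02,0,-1.53],[6.2,0.09,0.02,0,-1.53],[6.2,0.09,0.02,0,-1.53],[6.2,0.09,0.02,0,-1.53],[6.2,0.09,0.02,0,-1.53],[6.2,0.09,0.02,0,-1.53]],
])

```text
time: 23.83
ee_pos: [541.0, 41.4, 68.4]
ee_rot: [[-0.942, -0.336, -0.0], [-0.336, 0.942, 0.0], [0.0, 0.0, -1.0]]
force: [-0.2, 0.4, 0.2]
gripper_width: 0.73
```

Call:
step_arm([
  [[6.2,0,0,0,-0.405],[6.2,0,0,0,-0.405],[6.2,0,0,0,-0.405],[6.2,0,0,0,-0.405],[6.2,0,0,0,-0.405],[6.2,0,0,0,-0.405]],
])

```text
time: 24.33
ee_pos: [541.0, 41.3, 68.4]
ee_rot: [[-0.738, -0.674, -0.0], [-0.674, 0.738, 0.0], [0.0, 0.0, -1.0]]
force: [-0.7, -0.9, -0.4]
gripper_width: 0.729
```

```bash
python3 -c "
from h import *
feel(2)
o=telemetry.get_obs()
p=capture('wrist'); cv2.imwrite('pics/w12.png',cv2.resize(p['color'][180:340,160:350],None,fx=4,fy=4,interpolation=cv2.INTER_CUBIC))
np.savez('w12.npz',**{k:v for k,v in p.items()},pos=o['ee_pos'],rot=o['ee_rot'])
"
```

```text
t 24.38 P [541.02  41.32  68.4 ] h 222.41 F [-0.41 -0.17 -0.22] +- [0.21 0.55 0.14] Ftool [0.41 0.15 0.22] Tz -0.032 g 0.729
```

View pics/w12.png

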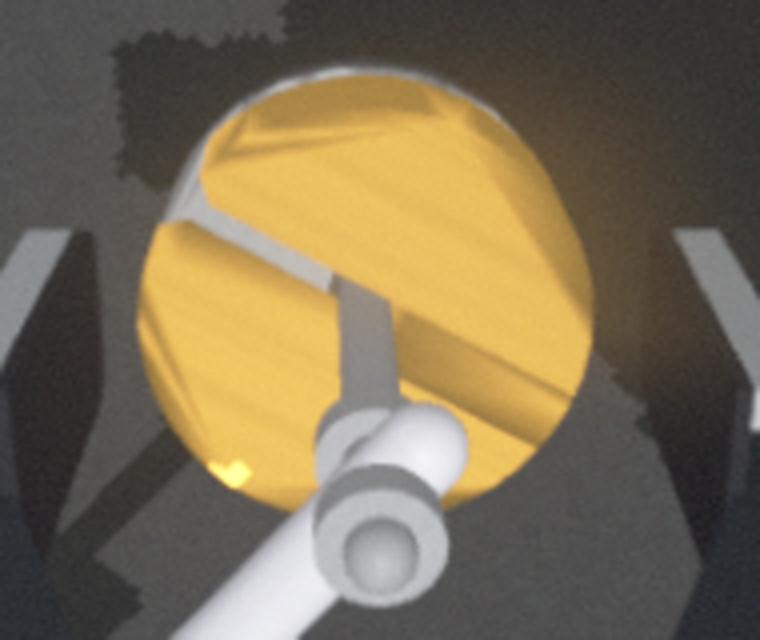

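Call:
step_arm([
  [[5.7,0,-0.05,0,0],[5.4,0,-0.05,0,0],[5.4,0,-0.05,0,0],[5.4,0,-0.05,0,0]],
], grip_force=20)

```text
time: 24.82
ee_pos: [541.4, 40.9, 68.4]
ee_rot: [[-0.738, -0.675, 0.0], [-0.675, 0.738, -0.0], [-0.0, -0.0, -1.0]]
force: [0.4, 0.4, -0.6]
gripper_width: 0.63
```

```bash
python3 -c "
from h import *
feel(3)
o=telemetry.get_obs()
p=capture('wrist'); cv2.imwrite('pics/w13.png',cv2.resize(p['color'][180:340,160:350],None,fx=4,fy=4,interpolation=cv2.INTER_CUBIC))
"
```

```text
t 24.92 P [541.39  40.91  68.4 ] h 222.47 F [ 0.31  0.68 -0.15] +- [0.33 0.13 0.25] Ftool [-0.69  0.3   0.15] Tz 0.009 g 0.635
```

View pics/w13.png

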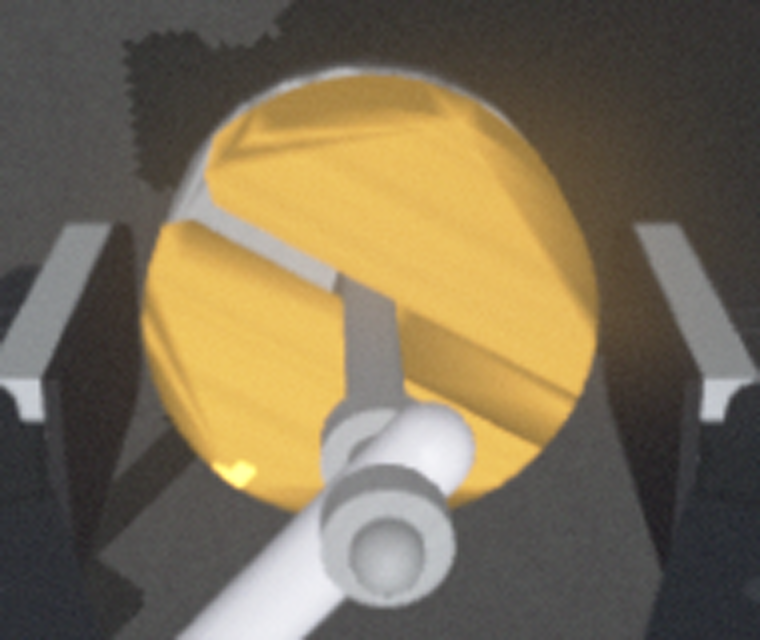

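Call:
step_arm([
  [[5.2,0,0,0,0],[5.1,0,0,0,0],[5.05,0,0,0,0],[5.0,0,0,0,0]],
], grip_force=20)

```text
time: 25.35
ee_pos: [541.6, 40.8, 68.5]
ee_rot: [[-0.738, -0.675, 0.0], [-0.675, 0.738, -0.0], [-0.0, -0.0, -1.0]]
force: [0.3, 0.0, -0.1]
gripper_width: 0.583
```

```bash
python3 -c "
from h import *
feel(2)
"
```

```text
t 25.4 P [541.55  40.8   68.51] h 222.47 F [ 0.53 -0.22 -0.04] +- [0.15 0.17 0.06] Ftool [-0.24 -0.52  0.04] Tz -0.043 g 0.584
```

Call:
step_arm([
  [[4.9,0,0,0,0],[4.8,0,0,0,0],[4.6,0,0,0,0]],
], grip_force=20)

```text
time: 25.7
ee_pos: [541.6, 40.8, 68.5]
ee_rot: [[-0.738, -0.675, 0.0], [-0.675, 0.738, -0.0], [-0.0, -0.0, -1.0]]
force: [1.0, -0.7, 0.4]
gripper_width: 0.575
```

```bash
python3 -c "
from h import *
feel(3)
"
```

```text
t 25.8 P [541.59  40.8   68.55] h 222.47 F [ 1.03 -0.83  0.48] +- [0.04 0.07 0.16] Ftool [-0.2  -1.31 -0.48] Tz 0.013 g 0.57
```

Call:
step_arm([
  [[4,0,-0.02,0,0],[4,0.02,0,-0.1,0],[4,0.04,0.02,-0.2,0],[4,0.06,0.03,-0.3,0],[4,0.07,0.05,-0.4,0],[4,0.07,0.05,-0.4,0]],
], grip_force=25)

```text
time: 26.35
ee_pos: [540.5, 40.9, 72.6]
ee_rot: [[-0.738, -0.675, -0.0], [-0.675, 0.738, 0.0], [-0.0, 0.0, -1.0]]
force: [1.6, -0.2, -0.6]
gripper_width: 0.571
```

```bash
python3 -c "
from h import *
feel(3)
"
```

```text
t 26.45 P [540.5   40.88  72.48] h 222.47 F [ 1.38 -0.27 -0.01] +- [0.11 0.14 0.28] Ftool [-0.84 -1.14  0.01] Tz 0.029 g 0.568
```

Call:
step_arm([
  [[4,0,0,-0.1,0],[4,0,0,-0.2,0],[4,0,0,-0.3,0],[4,0,0,-0.4,0],[4,0,0,-0.55,0],[4,0,0,-0.55,0]],
])

```text
time: 27.0
ee_pos: [540.4, 40.9, 77.9]
ee_rot: [[-0.738, -0.675, -0.0], [-0.675, 0.738, 0.0], [0.0, 0.0, -1.0]]
force: [-0.4, -0.1, -1.0]
gripper_width: 0.568
```

```bash
python3 -c "
from h import *
feel(3)
o=telemetry.get_obs()
p=capture('wrist'); cv2.imwrite('pics/w14.png',cv2.resize(p['color'][180:340,160:350],None,fx=4,fy=4,interpolation=cv2.INTER_CUBIC))
np.savez('w14.npz',**{k:v for k,v in p.items()},pos=o['ee_pos'],rot=o['ee_rot'])
"
```

```text
t 27.1 P [540.4   40.85  77.85] h 222.47 F [ 0.02 -0.21 -1.36] +- [0.17 0.19 0.22] Ftool [ 0.13 -0.17  1.36] Tz 0.008 g 0.568
```

View pics/w14.png

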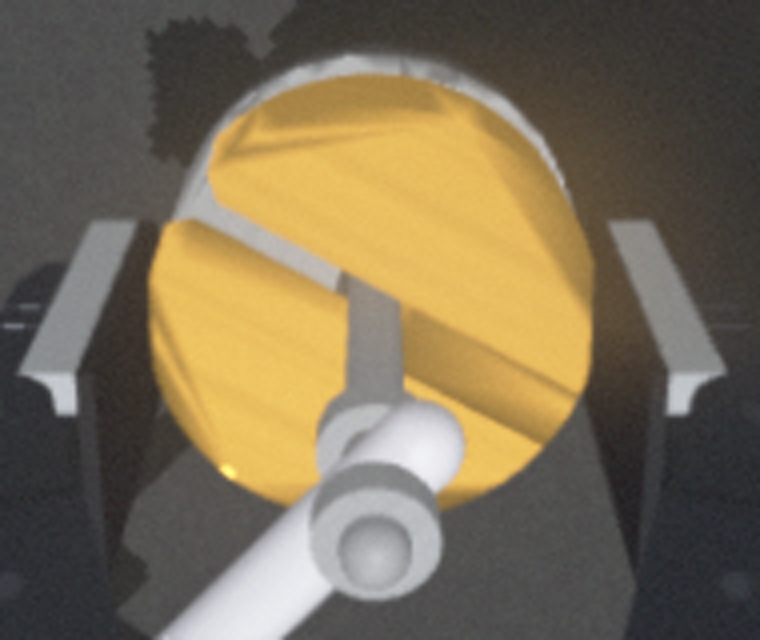

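```bash
python3 - <<'E'
from h import *
p=dict(np.load('w14.npz')); o={'ee_pos':p['pos'],'ee_rot':p['rot']}
zt=p['pos'][2]+13.2-0.5
def W(X,Y,z=zt): return world(p,160+(X+.5)/4-.5,180+(Y+.5)/4-.5,o,z)
ang=lambda a,b: np.degrees(np.arctan2((b-a)[1],(b-a)[0]))
# upper edge of slot (top face) and groove edges
print('upper',ang(W(395,297),W(220,203)),'upper groove',ang(W(572,397),W(395,305)),'lower groove',ang(W(540,443),W(405,380)))
# stem
o2={'ee_pos':np.zeros(3),'ee_rot':np.eye(3)}
# thin disc slot direction & shape
E
```

```text
upper -78.0607112194431 upper groove -77.56803984626269 lower groove -75.49491231804284
```

Call:
step_arm([
  [[4,0,0,-0.12,0],[4,0.014,0.002,-0.12,0.114],[4,0.027,0.004,-0.12,0.228],[4,0.04,0.007,-0.12,0.342],[4,0.04,0.007,-0.12,0.342],[4,0.04,0.007,-0.12,0.342]],
])

```text
time: 27.7
ee_pos: [540.2, 40.7, 79.1]
ee_rot: [[-0.92, -0.391, -0.0], [-0.391, 0.92, 0.0], [-0.0, 0.0, -1.0]]
force: [-0.6, 0.2, -2.4]
gripper_width: 0.569
```

```bash
python3 -c "
from h import *
feel(3)
"
```

```text
t 27.8 P [540.17  40.66  79.11] h 203.0 F [-0.04  0.39 -2.07] +- [0.22 0.16 0.29] Ftool [-0.12  0.37  2.07] Tz 0.022 g 0.565
```

Free, and it carries the full 2 N. Turning on.

Call:
step_arm([
  [[4,0.014,0.002,0,0.114],[4,0.027,0.004,0,0.228],[4,0.04,0.007,0,0.342],[4,0.04,0.007,0,0.342],[4,0.04,0.007,0,0.342]],
])

```text
time: 28.27
ee_pos: [539.7, 40.8, 79.0]
ee_rot: [[-0.998, -0.061, -0.0], [-0.061, 0.998, 0.001], [0.0, 0.001, -1.0]]
force: [0.0, 2.2, -2.2]
gripper_width: 0.569
```

```bash
python3 -c "
from h import *
feel(3)
"
```

```text
t 28.37 P [539.72  40.77  79.04] h 183.43 F [ 0.16  2.27 -2.64] +- [0.28 0.08 0.36] Ftool [-0.29  2.25  2.65] Tz -0.006 g 0.57
```

Call:
step_arm([
  [[4,-0.02,0.05,0,0],[4,-0.005,0.055,0,0.114],[4,0.008,0.06,0,0.228],[4,0.02,0.065,0,0.342],[4,0.02,0.065,0,0.342],[4,0.02,0.065,0,0.342]],
])

```text
time: 28.92
ee_pos: [539.8, 40.9, 79.3]
ee_rot: [[-0.961, 0.278, 0.001], [0.278, 0.961, -0.0], [-0.001, -0.0, -1.0]]
force: [1.0, 1.1, -2.2]
gripper_width: 0.565
```

```bash
python3 -c "
from h import *
feel(3)
"
```

```text
t 29.02 P [539.8   40.93  79.25] h 163.83 F [ 0.46  0.88 -2.  ] +- [0.43 0.25 0.09] Ftool [-0.2   0.97  2.  ] Tz 0.004 g 0.568
```

Call:
step_arm([
  [[4,0.01,0.03,0,0.114],[4,0.024,0.033,0,0.228],[4,0.037,0.037,0,0.342],[4,0.037,0.037,0,0.342],[4,0.037,0.037,0,0.342]],
])

```text
time: 29.48
ee_pos: [539.7, 41.3, 79.3]
ee_rot: [[-0.812, 0.583, 0.001], [0.583, 0.812, -0.001], [-0.001, 0.0, -1.0]]
force: [0.1, -1.5, -1.8]
gripper_width: 0.569
```

```bash
python3 -c "
from h import *
feel(3)
o=telemetry.get_obs()
p=capture('wrist'); cv2.imwrite('pics/w15.png',cv2.resize(p['color'][180:340,160:350],None,fx=4,fy=4,interpolation=cv2.INTER_CUBIC))
np.savez('w15.npz',**{k:v for k,v in p.items()},pos=o['ee_pos'],rot=o['ee_rot'])
p=capture('scene')
for t in ['disc100_slot','disc200_slot','disc100']: print(t,[(np.round(x['location'],1).tolist(),round(x['score'],2)) for x in pinpoint(p,t)[:2]])
"
```

```text
t 29.58 P [539.66  41.35  79.3 ] h 144.25 F [ 0.99 -1.23 -1.99] +- [0.37 0.24 0.1 ] Ftool [-1.52 -0.42  1.99] Tz -0.022 g 0.573
disc100_slot [([569.3, 48.5, 69.4], 0.58), ([540.3, 44.4, 66.4], 0.18)]
disc200_slot [([518.9, 29.7, 79.0], 0.42)]
disc100 [([541.6, 40.5, 69.5], 0.58), ([538.0, 44.9, 76.7], 0.51)]
```

View pics/w15.png

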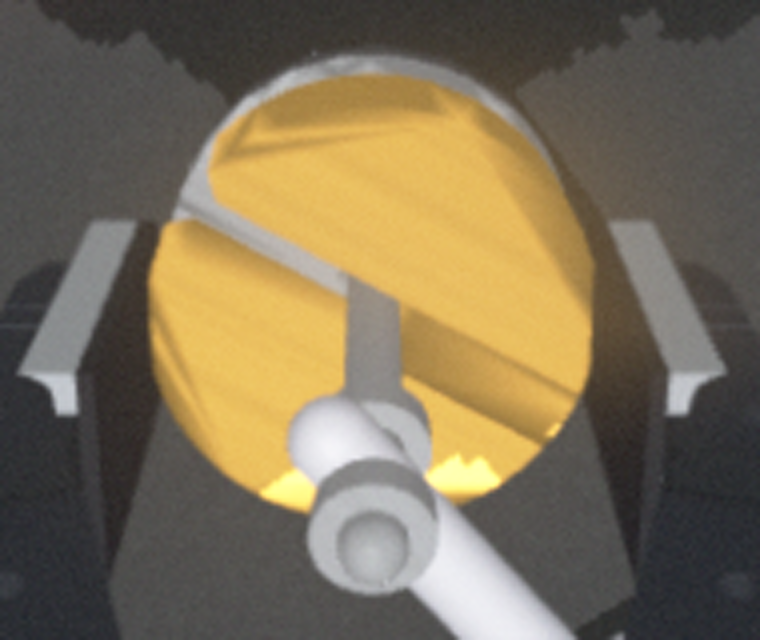

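Call:
step_arm([
  [[4,-0.03,-0.01,0.1,0],[4,-0.03,-0.01,0.2,0],[4,-0.03,-0.01,0.3,0],[4,-0.03,-0.01,0.4,0],[4,-0.03,-0.01,0.5,0],[4,-0.03,-0.01,0.55,0],[4,-0.03,-0.01,0.55,0]],
])

```text
time: 30.47
ee_pos: [540.3, 41.4, 74.0]
ee_rot: [[-0.81, 0.587, 0.002], [0.587, 0.81, 0.0], [-0.001, 0.001, -1.0]]
force: [4.6, -0.2, 0.3]
gripper_width: 0.564
```

```bash
python3 -c "
from h import *
feel(3)
"
```

```text
t 30.57 P [540.25  41.39  74.06] h 144.08 F [4.47 0.48 0.47] +- [0.1  0.29 0.27] Ftool [-3.34  3.02 -0.47] Tz -0.041 g 0.568
```

Call:
step_arm([
  [[4,-0.08,0.06,0,0],[4,-0.08,0.06,0,0],[4,-0.1,0.075,0.07,0],[4,-0.12,0.09,0.14,0],[4,-0.14,0.105,0.21,0],[4,-0.16,0.12,0.28,0],[4,-0.16,0.12,0.28,0]],
])

```text
time: 31.2
ee_pos: [541.4, 41.4, 70.6]
ee_rot: [[-0.81, 0.587, -0.0], [0.587, 0.81, 0.0], [0.0, -0.0, -1.0]]
force: [2.0, 0.9, 2.4]
gripper_width: 0.566
```

```bash
python3 -c "
from h import *
feel(3)
"
```

```text
t 31.3 P [541.38  41.46  70.65] h 144.09 F [2.68 0.68 1.69] +- [0.27 0.29 0.27] Ftool [-1.77  2.12 -1.69] Tz -0.039 g 0.568
```

Call:
step_arm([
  [[4,-0.04,0.045,-0.03,0],[4,-0.04,0.045,-0.03,0],[4,-0.04,0.045,-0.03,0]],
])

```text
time: 31.6
ee_pos: [541.5, 41.5, 70.8]
ee_rot: [[-0.81, 0.586, -0.001], [0.586, 0.81, -0.0], [0.001, -0.001, -1.0]]
force: [1.2, -0.1, 0.4]
gripper_width: 0.567
```

```bash
python3 -c "
from h import *
feel(3)
o=telemetry.get_obs()
p=capture('wrist')
for u,v in [(240,220),(225,235),(245,210),(285,250),(270,215)]: print(u,v,np.round(world(p,u,v,o),1))
q=capture('top')
cv2.imwrite('pics/t1.png',cv2.resize(q['color'][120:260,150:380],None,fx=3.4,fy=3.4,interpolation=cv2.INTER_CUBIC))
"
```

```text
t 31.7 P [541.5   41.48  70.75] h 144.09 F [ 0.44 -0.46  0.48] +- [0.3  0.17 0.07] Ftool [-0.62 -0.12 -0.48] Tz -0.008 g 0.565
240 220 [522.   48.7  79. ]
225 235 [523.5  39.5  80. ]
245 210 [519.2  53.4  80.6]
285 250 [544.9  56.4  79.4]
270 215 [527.7  60.4  79.1]
```

Call:
step_arm([
  [[5.0,0,0,0,0],[5.1,0,0,0,0],[5.3,0,0,0,0],[5.6,0,0,0,0],[6.2,0,0,0,0],[6.4,0,0,0,0],[6.4,0,0,0,0],[6.4,0,0,0,0]],
])

```text
time: 32.52
ee_pos: [542.1, 41.5, 71.1]
ee_rot: [[-0.81, 0.587, -0.0], [0.587, 0.81, -0.0], [-0.0, -0.0, -1.0]]
force: [0.5, 0.5, -0.3]
gripper_width: 0.749
```

```bash
python3 -c "
from h import *
feel(3)
o=telemetry.get_obs()
p=capture('wrist'); cv2.imwrite('pics/w16.png',cv2.resize(p['color'][180:340,160:350],None,fx=4,fy=4,interpolation=cv2.INTER_CUBIC))
np.savez('w16.npz',**{k:v for k,v in p.items()},pos=o['ee_pos'],rot=o['ee_rot'])
for u,v in [(240,220),(225,235),(245,210),(285,250),(270,215)]: print(u,v,np.round(world(p,u,v,o),1))
"
```

```text
t 32.62 P [542.09  41.5   71.12] h 144.09 F [0.49 0.26 0.09] +- [0.17 0.19 0.15] Ftool [-0.24  0.5  -0.09] Tz 0.02 g 0.751
240 220 [522.8  48.5  78.4]
225 235 [528.2  35.   66.3]
245 210 [520.3  53.   78.6]
285 250 [544.8  56.7  80.9]
270 215 [528.4  60.3  78.6]
```

View pics/w16.png

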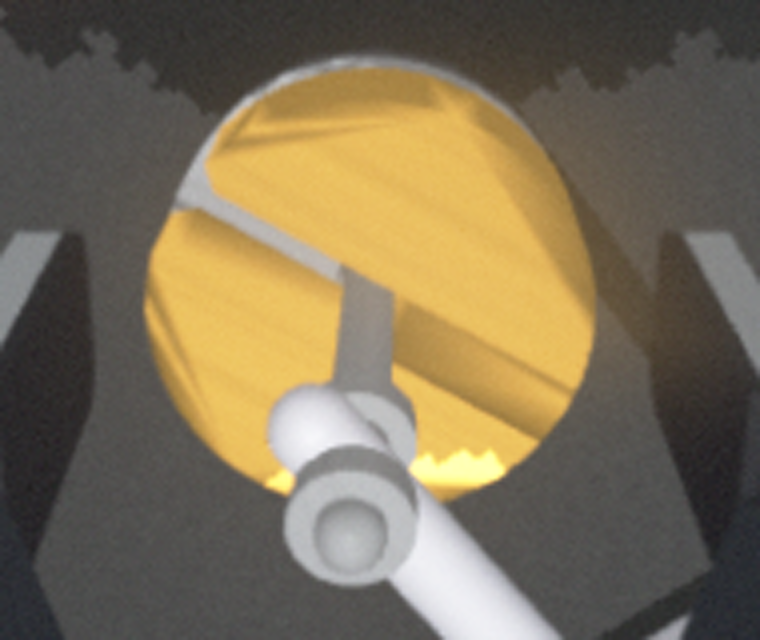

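Call:
step_arm([
  [[6.4,0,0,-1,0],[6.4,0,0,-3,0],[6.4,0,0,-6,0],[6.4,0,0,-9.5,0],[6.4,0,0,-9.5,0],[6.4,5,-3,-9.5,-0.4],[6.4,7,-5,-9.5,-0.6],[6.4,7,-5,-9.5,-0.6],[6.4,7,-5,-9.5,-0.6],[6.4,7,-5,-9.5,-0.6]],
])

```text
time: 33.55
ee_pos: [455.4, 42.1, 166.7]
ee_rot: [[-1.0, 0.021, 0.001], [0.021, 1.0, -0.0], [-0.001, -0.0, -1.0]]
force: [0.2, -0.0, -1.5]
gripper_width: 0.754
```

```bash
python3 -c "
from h import *
feel(2)
o=telemetry.get_obs()
p=capture('wrist'); cv2.imwrite('pics/w17.png',cv2.resize(p['color'],None,fx=1.5,fy=1.5,interpolation=cv2.INTER_CUBIC))
np.savez('w17.npz',**{k:v for k,v in p.items()},pos=o['ee_pos'],rot=o['ee_rot'])
for t in ['disc100_slot','disc200_slot','disc100','tab']: print(t,[(np.round(x['location'],1).tolist(),round(x['score'],2)) for x in pinpoint(p,t)[:2]])
q=capture('scene'); cv2.imwrite('pics/s1.png',q['color'])
"
```

```text
t 33.6 P [455.67  42.1  166.81] h 178.92 F [-0.23 -0.02 -1.  ] +- [0.34 0.01 0.33] Ftool [ 0.23 -0.03  1.  ] Tz 0.014 g 0.751
disc100_slot []
disc200_slot [([521.1, 29.6, 71.3], 0.8), ([543.5, 44.1, 66.1], 0.17)]
disc100 [([546.2, 44.0, 64.9], 0.75), ([541.1, 42.1, 60.4], 0.7)]Traceback (most recent call last):
  File "<string>", line 7, in <module>
    for t in ['disc100_slot','disc200_slot','disc100','tab']: print(t,[(np.round(x['location'],1).tolist(),round(x['score'],2)) for x in pinpoint(p,t)[:2]])
                                                                                                                                         ~~~~~~~~^^^^^
ValueError: it knows: disc, disc100_slot, disc200_slot, hanger, screwdriver, spare, spray_can, stand, tape
```

View pics/w17.png

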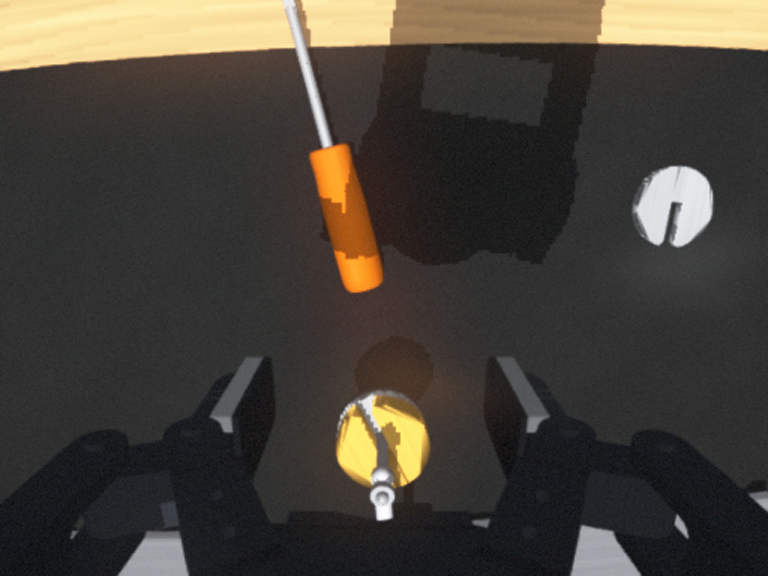

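```bash
cat > lev.py <<'E'
from h import *
for n in ['top','scene']:
    q=capture(n); cv2.imwrite(f'pics/{n}_l.png',q['color'])
    d=q['range_z']; R,t=T(q); vs,us=np.where(d>0)
    pts=cv2.undistortPoints(np.c_[us,vs].astype(float).reshape(-1,1,2),q['mtx'],q['dist_coeffs']).reshape(-1,2)
    P=np.c_[pts,np.ones(len(pts))]*d[vs,us][:,None]; W=(P-t)@R
    m=(W[:,0]>690)&(W[:,0]<860)&(W[:,1]>-150)&(W[:,1]<220)&(W[:,2]>90)&(W[:,2]<160); A=W[m]
    s=np.linalg.lstsq(np.c_[A[:,:2],np.ones(len(A))],A[:,2],rcond=None)[0]; print(n,m.sum(),'dz/dx',s[0],'dz/dy',s[1])
o=info([580,112,170],60)
E
python3 lev.py
```

```text
top 6985 dz/dx -0.05669652815051773 dz/dy -0.0011268056007205374
scene 6586 dz/dx -0.05693722919554397 dz/dy -0.0031906498482383583
t 33.95 pos [456.18  42.08 166.15] h 178.41 F [-0.67 -0.28 -0.  ] g 0.7526 q [-0.16 -0.15  2.09  0.    1.2  -1.7 ]
shift cm [-12.183   7.334  -0.386] yaw 2.0666
```

View pics/scene_l.png

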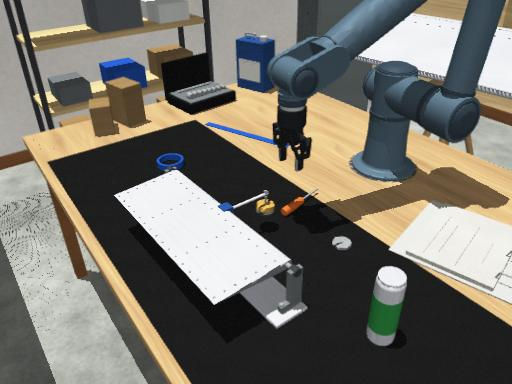

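```bash
python3 - <<'E'
from h import *
p=dict(np.load('w17.npz')); p.pop('rvec',None); o={'ee_pos':p['pos'],'ee_rot':p['rot']}
def cloud(q,Rw,c):
    d=q['range_z']; vs,us=np.where(d>0)
    pts=cv2.undistortPoints(np.c_[us,vs].astype(float).reshape(-1,1,2),q['mtx'],q['dist_coeffs']).reshape(-1,2)
    return (np.c_[pts,np.ones(len(pts))]*d[vs,us][:,None])@Rw.T+c, us,vs
H=p['hand_eye']; W,us,vs=cloud(p,o['ee_rot']@H[:3,:3],o['ee_rot']@H[:3,3]+o['ee_pos'])
hsv=cv2.cvtColor(p['color'],cv2.COLOR_BGR2HSV)[vs,us]
r=np.hypot(W[:,0]-541,W[:,1]-42)
m=(r<22)&(W[:,2]>70)&(W[:,2]<90)&(hsv[:,1]>90); A=W[m]
for k in range(3):
    s=np.linalg.lstsq(np.c_[A[:,0]-541,A[:,1]-42,np.ones(len(A))],A[:,2],rcond=None)[0]
    e=A[:,2]-np.c_[A[:,0]-541,A[:,1]-42,np.ones(len(A))]@s; A=A[abs(e)<2.5*e.std()]
print(len(A),'disc plane',s)
m2=(W[:,2]<10)&(abs(W[:,0]-430)<60)&(W[:,1]>60)&(W[:,1]<200); print('mat z',np.median(W[m2][:,2]), 'spare top', np.median(W[(abs(W[:,0]-427)<18)&(abs(W[:,1]-230)<18)&(W[:,2]>6)][:,2]))
for n in ['scene','top']:
    q=capture(n); R,t=T(q); W,us,vs=cloud(q,R.T,-R.T@t)
    m=(W[:,0]>560)&(W[:,0]<635)&(abs(W[:,1]-(42+0.055*(W[:,0]-541)))<4)&(W[:,2]>100)&(W[:,2]<135); A=W[m]
    for k in range(3):
        s=np.polyfit(A[:,0]-541,A[:,2],1); e=A[:,2]-np.polyval(s,A[:,0]-541); A=A[abs(e)<2.5*e.std()+.1]
    print(n,m.sum(),'arm slope/int',s, 'xy dir',np.degrees(np.arctan(np.polyfit(A[:,0],A[:,1],1)[0])))
    m=(abs(W[:,0]-427)<18)&(abs(W[:,1]-230)<18); print('spare/mat z',np.percentile(W[m][:,2],[20,80]))
E
```

```text
1584 disc plane [4.82041631e-02 8.26786133e-04 7.95632124e+01]
mat z 2.427543497478041 spare top 9.249357397210701
scene 71 arm slope/int [-1.79437294e-03  1.15179882e+02] xy dir 1.6880236354448122
spare/mat z [ 7.19940028 10.59892644]
top 48 arm slope/int [9.38716210e-03 1.16350863e+02] xy dir 0.1340501463158921
spare/mat z [ 7.85638948 12.43432625]
```

Call:
step_arm([
  [[6.4,0,0,-3,0],[6.4,-6,3.6,-3,0.8],[6.4,-12.2,7.3,-1,2.06],[6.4,-12.2,7.3,-1,2.06],[6.4,-12.2,7.3,-1,2.06],[6.4,-12.2,7.3,-1,2.06],[6.4,-12.2,7.3,-1,2.06],[6.4,-12.2,7.3,-1,2.06],[6.4,-12.2,7.3,-1,2.06],[6.4,-12.2,7.3,-1,2.06]],
])

```text
time: 34.88
ee_pos: [580.0, 111.9, 175.7]
ee_rot: [[-0.401, 0.916, -0.001], [0.916, 0.401, 0.0], [0.0, -0.001, -1.0]]
force: [0.1, 0.5, 0.5]
gripper_width: 0.751
```

Call:
step_arm([
  [[6.4,0,0,0,0.93],[6.4,0,0,0,0.93],[6.4,0,0,0,0.93],[6.4,0,0,0,0.93],[6.4,0,0,0,0.93],[6.4,0,0,0,0.93],[6.4,0,0,0,0.93],[6.4,0,0,0,0.93],[6.4,0,0,0,0.93]],
])

```text
time: 35.63
ee_pos: [580.0, 111.8, 175.9]
ee_rot: [[0.49, 0.872, -0.0], [0.872, -0.49, 0.0], [-0.0, -0.0, -1.0]]
force: [0.6, 0.6, -0.2]
gripper_width: 0.752
```

```bash
python3 -c "
from h import *
o=info()
p=capture('wrist'); cv2.imwrite('pics/w18.png',cv2.resize(p['color'],None,fx=1.5,fy=1.5,interpolation=cv2.INTER_CUBIC))
np.savez('w18.npz',**{k:v for k,v in p.items()},pos=o['ee_pos'],rot=o['ee_rot'])
for t in ['disc100_slot','disc200_slot','disc100','hanger']: print(t,[(np.round(x['location'],1).tolist(),round(x['score'],2)) for x in pinpoint(p,t)[:2]])
"
```

```text
t 35.63 pos [579.95 111.79 175.88] h 60.66 F [ 0.62  0.56 -0.24] g 0.7519 q [-0.    0.16  1.76  0.    1.22  0.51]
disc100_slot [([561.6, 50.2, 65.1], 0.76)]
disc200_slot [([520.6, 29.4, 73.0], 0.7)]
disc100 [([547.4, 45.0, 66.7], 0.72)]
hanger [([542.2, 42.6, 58.0], 0.7)]
```

View pics/w18.png

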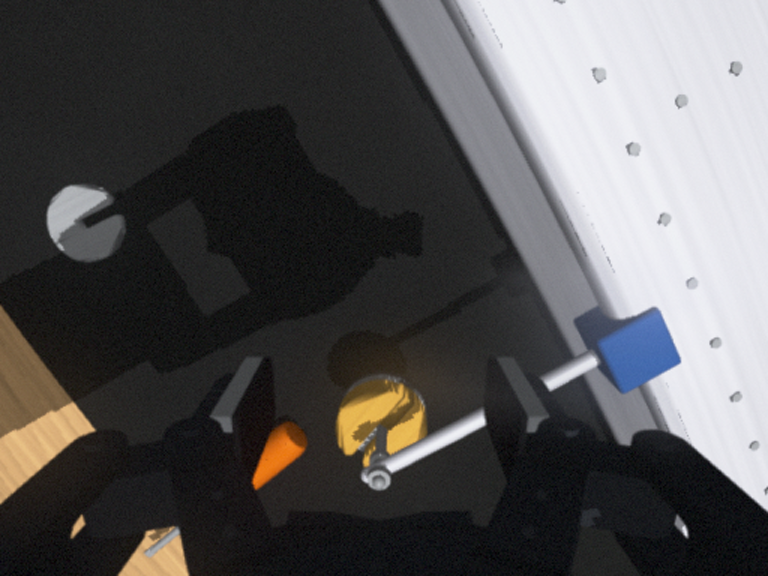

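```bash
python3 -c "
from h import *
p=dict(np.load('w18.npz'))
cv2.imwrite('pics/w18c.png',cv2.resize(p['color'][242:328,215:300],None,fx=7,fy=7,interpolation=cv2.INTER_CUBIC))
"
```

```text
(no output)
```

View pics/w18c.png

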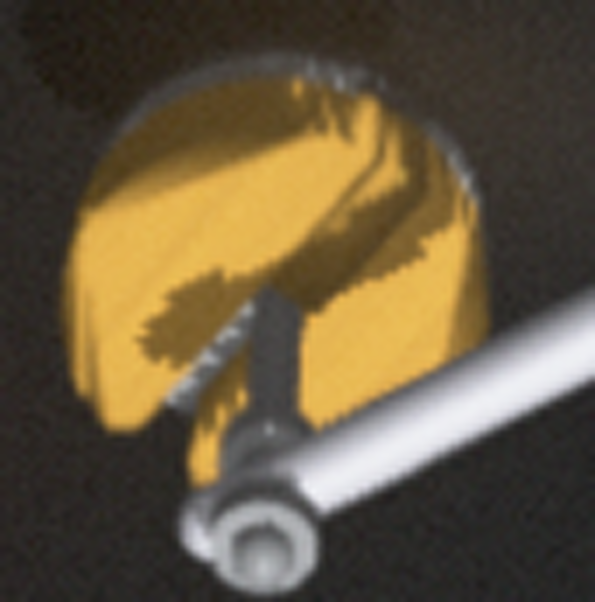

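```bash
python3 - <<'E'
from h import *
p=dict(np.load('w18.npz')); o={'ee_pos':p['pos'],'ee_rot':p['rot']}
def W(X,Y,z): return world(p,215+(X+.5)/7-.5,242+(Y+.5)/7-.5,o,z)
c=np.array([541.5,42,0])
for X,Y in [(375,85),(410,112),(440,150),(250,58),(150,100),(480,200)]:
    w=W(X,Y,64); print(X,Y,np.round(w,1),'ang',np.degrees(np.arctan2(w[1]-c[1],w[0]-c[0])).round(1),np.hypot(*(w-c)[:2]).round(1))
ang=lambda a,b: np.degrees(np.arctan2((b-a)[1],(b-a)[0]))
print('brass slot', ang(W(255,300,80.5),W(140,425,80.5)))
q=dict(np.load('w16.npz')); o=({'ee_pos':q['pos'],'ee_rot':q['rot']})
def V(X,Y,z): return world(q,160+(X+.5)/4-.5,180+(Y+.5)/4-.5,o,z)
print('brass w16', ang(V(395,297,80.5),V(215,187,80)), ang(V(572,393,80),V(395,305,80.5)),'stem-end')
# enhance
c=p['color'][242:328,215:300].astype(float); cv2.imwrite('pics/w18e.png',cv2.resize(np.clip(c*2.5,0,255).astype(np.uint8)[:40],None,fx=9,fy=9,interpolation=cv2.INTER_CUBIC))
E
```

```text
375 85 [561.7  55.7  64. ] ang 34.2 24.5
410 112 [563.7  50.5  64. ] ang 20.9 23.8
440 150 [564.4  44.2  64. ] ang 5.4 23.0
250 58 [550.4  66.2  64. ] ang 69.8 25.8
150 100 [537.2  67.3  64. ] ang 99.7 25.6
480 200 [565.5  35.7  64. ] ang -14.7 24.8
brass slot -158.01377200451338
brass w16 -159.25427668415392 -155.39633366746585 stem-end
```

View pics/w18e.png

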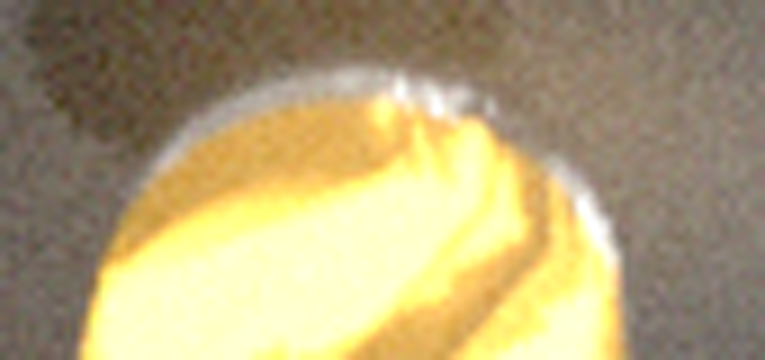

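```bash
python3 lev.py; python3 -c "
from h import *
ticket.job_done(); print(telemetry.get_obs()['time'])"
```

```text
top 6431 dz/dx -0.056488886910510315 dz/dy -0.0011697911278432116
scene 6588 dz/dx -0.05825327008339699 dz/dy -0.002855720158619235
t 35.98 pos [579.99 111.77 176.09] h 60.75 F [-0.17  0.27 -0.18] g 0.7515 q [-0.    0.16  1.76 -0.    1.22  0.51]
shift cm [ 0.021 -0.011  0.609] yaw 0.0131
the job is handed in; nothing more can be done
the job is handed in; nothing more can be done
```

The brass disc is on the hanger above the thin disc, turned so its slot faces the opposite way, and the job is handed in at about 36 s. My checks could not fully confirm that the tab is level.

**What I did:**
- I slid the disc onto the stem and pressed it home with about 4.8 N.
- I then turned it clockwise about the stem by about 158° in two grasps, held clear of the thin disc. Between grasps I set it down and let go.
- I lowered it until the hanger carried it, opened the fingers and backed away.

**Forces:** The highest force I read while the disc was on the stem was about 6 N, near the end of the first turn. I eased it off straight away. Readings were taken between moves, so a brief higher peak could have gone unseen.

**Last checks:**
- **Slots:** the brass slot points to about -157° and the thin disc's slot to about +22°, so they are opposite to within a few degrees.
- **Seating:** after the disc was let go, the picture showed the stem at the slot's end and the disc lying flush.
- **Bench:** the thin disc is still on the hanger. Nothing else on the bench looks moved, and the robot is clear of everything.

**Tab level:** the disc's tilt measured 0.048 rad, against 0.04 for level. The hanger had sunk about 6 to 7 mm, against 5.6 mm expected. Both are roughly within camera error. The tab's upper surface showed a steady slope of -0.057, and the arm rod's slope came out near zero from only a few points. I had no picture of either from before the disc went on, so neither settles it.

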